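Sort the dental casts through the diverter

ROBOT

A 6-joint arm with a two-finger parallel gripper is mounted at the origin on the work surface. World frame = base frame: x ahead of the robot, y to its left, z up, the work surface at z = 0. Lengths are in m, angles in rad, forces in N, time in s.
With the tool pointing down it reaches from about 0.325 to 0.775 m from the base axis. Payload 5.5 kg.
Tool frame: the origin (TCP) lies midway between the tips of the shut fingers; the grasp point (between the pads) lies 19 mm behind it; z points along the fingers, y is the direction in which the jaws open and shut (so a half turn about z gives the same grasp; the last joint's range is limited). The gripper opens to 88 mm and grips with 3 to 60 N. Pads are 20 mm wide; open, the fingers measure 115 mm over their backs; the gripper's body (75 mm by 178 mm) begins 61 mm behind the grasp point.
Start: joints at [-1.363, 0.091, 1.231, -0, 1.82, -0.057], TCP at [0.157, -0.579, 0.223] pointing down, gripper open.
Joint ranges: [-2.87, 2.87], [-0.86, 2.18], [0.17, 2.46], [-1.51, 4.65], [0.06, 2.69], [-2.65, 2.65]. Speed limits (rad/s): [2.57, 2.57, 3.01, 3.14, 3.14, 3.14].

INTERFACE

Orientations are given as a unit quaternion [w, x, y, z].
In Python, from rig import status, get_image, manip gives the robot as it stands.
- The arm moves only by the shell command python3 -m crank 'ROWS' [FORCE]. ROWS is JSON, a list that holds one entry, the list of rows, each a list of 7 numbers: the turn, a rotation vector about the tool's x, y, z in rad, then the shift along the tool's x, y, z in mm, then the gripper's target within -1 to 1 (fully open at 1, half-way at 0, shut at -1). In form: [[[wx, wy, wz, x, y, z, fingers], ...]]. A call has exactly 10 rows; each row shifts and turns the pose as measured when the row begins, along the tool's axes as they then stand; what a row does not reach is not made up. A row lasts 1/8 s, in which the tool goes at most 62.5 mm and 10.7 degrees, less where a joint would pass 70% of its speed; a pose out of reach is approached as far as the arm can. A call is refused whole if a number of a shift passes 62.5 or a number of a turn 0.188, either way. A call with a gripper value outside its range is refused whole. The fingers move at their own pace and stop on an object; FORCE is the grip in N (left out, the last holds). Time passes only in rows, so rows that do not move let the fingers close, or fill a call up. It gives the time, the measured TCP pose, the force and the opening at its end, in the units of the state.
- status.read_state(): the state, without advancing time (a new reading comes with each control period).
- get_image(name): name is "side" or "top" or "wrist"; returns a dict with "img" (384x512x3 uint8, red, green, blue), "fx", "fy", "cx", "cy" (pixels), "k1" (the pictures are not rectified: a ray, as slopes to the right and down, at radius r is drawn at 1 + k1 r^2 times it, then the intrinsics apply), "camera_from_world" (4x4, takes a point from world to camera coordinates); the wrist camera has in their place "hand_eye" (4x4, takes a point from camera to tool coordinates, whose origin is the TCP and whose axes are the flange's). Camera axes: x right, y up, looking along -z (the intrinsics and any distortion apply to the point x, -y, -z); pixel columns grow to the right and rows downward; lengths in m; the calibration is good to about 2 mm. A picture is of the moment at which its call begins: read the wrist's pose just before it. There is no depth.
- manip.finish_job(): hands the job in, once; it reports no verdict.
The state is a dict: "t": time; "q": joint angles; "joint_velocities": joint speeds; "joint_efforts": joint torques, N m; "ee_pos": TCP position; "orientation": TCP orientation; "wrist_force": force on the tool from outside, world axes, zero at the start; "ft_torque": the same for the moment, N m; "opening": finger opening in m.
Only numpy, scipy, OpenCV 4.12 (cv2) and the standard library are available. Lean on these libraries where they do the work, as an engineer would, in place of code of your own. Each camera call takes 0.05 s, during which the arm holds its last target. There are 200 camera calls.

TASK

Flip both clips fully open before lifting the blue lid off the case, and lay the lid handle up, flat on the open bench clear of the case. Then drop every cast in the case, one after another, into the sorter's hopper, each time first setting the lever fully over (it leans away from the chute it feeds) so that the white plaster casts slide into the white bin and the yellow stone casts into the yellow bin. Leave the other things on the bench alone.

Things in the scene. Friction and masses are not known exactly. Their poses are not given: they have to be found in the camera images.
- case_base: Grey base tray of the case, fixed: 310 mm (x) by 146 mm (y), origin under its centre on the bench. Floor 8 mm above the bench, rim only 6 mm more; mid-way along each long edge a 30 mm wide hinge post, 44 mm high, carries an orange clip. The casts stand in a row along x under the lid. Beside it, away from the sorter, the bench is free for 300 mm from the case's middle.
- clip_left (a joint): Orange sprung clip on the case's +y side, rad: 0 = closed over the lid's edge, 2.0 = fully flipped outwards and hanging down. Its hinge runs along the case's x, 75 mm from the case's middle and 40 mm above the bench. Its stiff hinge keeps it where it is up to about 0.4 rad; past that its spring throws it fully open. A light push (under 3 N) outwards on its tab flips it.
- clip_right (a joint): The same clip on the -y side; its value also grows as it is flipped outwards.
- clip_left_tab (a point): Tab of the clip on the +y side: an upright plate 30 mm wide along the case's x and 4 mm thick, standing up above the lid's edge. This point is in the plate, 11 mm below its upper end; closed, it is 85 mm above the bench (the lid's top is at 64 mm, the clip's hook over it reaches 70 mm and 16 mm inwards).
- clip_right_tab (a point): The same for the clip on the -y side.
- lid_handle (a point): Centre of the black bar handle on the blue lid. The bar is 100 mm long along the lid's x, 12 mm wide and 12 mm high, with 24 mm of free space beneath. The lid is a deep upside-down box, loose, 290 mm (x) by 130 mm (y) by 56 mm tall, about 0.3 kg; this point is over its centre, 86 mm above its lower edge, z up. On the case it covers the casts.
- sorter: Sorting cabinet of clear panes, fixed: 122 mm along its x by 380 mm along its y, its flat roof 200 mm above the bench, with a white square hopper collar on the middle of the roof. Origin under its centre, on the bench. Inside, an orange flap hinged 150 mm up under the hopper, on an axis along x, sends what is dropped in down a chute to the +y or to the -y side, into the bin there.
- hopper_mouth (a point): Centre of the hopper's open mouth, at the collar's rim, 260 mm above the bench; the opening is 112 mm square, the collar 122 mm outside.
- lever (a joint): Diverter lever and flap (one piece), rad: +0.69 = lever leaning fully to the sorter's +y, which sends parts to the bin on the -y side; -0.69 = leaning fully to -y, which sends parts to the +y side. It stays where it is left (moved with about 2 N at the knob) and may start anywhere between. It must be over against its stop for the flap to close one side.
- lever_knob (a point): Centre of the red ball knob (26 mm across) on the lever, a 10 mm rod 130 mm long from its hinge to the knob. The hinge is 150 mm above the bench; the rod swings in a plane 85 mm from the sorter's middle on its -x face (24 mm clear of the panes). The knob is 280 mm up when the lever is upright and 250 mm up at either stop.
- bin_white: White bin inside the sorter at the end of one chute (on the +y or the -y side), 108 x 112 mm, 45 mm high, fixed; a white strip on the roof above marks it. Origin under its centre, on the bench; its axes are parallel to the sorter's.
- bin_yellow: Yellow bin, the same, at the end of the other chute, marked by a yellow strip on the roof.
- plaster_1_centre (a point): White plaster dental cast: a block 56 mm along its x, 46 mm along its y and 34 mm high, with a tooth arch on top, 44 mm high in all, about 0.17 kg. This point is its centre, 22 mm above its underside. May be absent.
- plaster_2_centre (a point): White plaster dental cast: a block 56 mm along its x, 46 mm along its y and 34 mm high, with a tooth arch on top, 44 mm high in all, about 0.17 kg. This point is its centre, 22 mm above its underside. May be absent.
- stone_1_centre (a point): Yellow stone dental cast: a block 56 mm along its x, 46 mm along its y and 34 mm high, with a tooth arch on top, 44 mm high in all, about 0.17 kg. This point is its centre, 22 mm above its underside. May be absent.
- stone_2_centre (a point): Yellow stone dental cast: a block 56 mm along its x, 46 mm along its y and 34 mm high, with a tooth arch on top, 44 mm high in all, about 0.17 kg. This point is its centre, 22 mm above its underside. May be absent.
- mixing_bowl: Bystander: green mixing bowl, 110 mm wide. Leave it where it is.
- jar: Bystander: jar, 60 mm wide, 75 mm tall. Leave it where it is.

How it is judged:
By the outcome, as a careful person would: the job done as asked, in the order asked, and still so for the second after the job is handed in, with the robot touching nothing.
Of plaster_1, plaster_2, stone_1, stone_2 only 3 to 4 are there at a start; the rules pass over those that are not, and their reading is None.
At some moment in a run one of plaster_1, plaster_2, stone_1, stone_2 may be knocked a few centimetres aside while the robot is not near it.
Once in a run the grip may slacken for a moment while it holds something.
It also fails if it takes over 208 s, if anything falls off the work surface, if the arm or the gripper's body presses on something with over 40 N, if the wrist force passes 120 N, or if a joint passes its speed limit or range.

## Working session

There is one attempt and no reset: what is moved stays moved. The work goes in short steps, Python scripts to look and compute and a shell command to move; the robot and the scene stay as the last step left them, time stands still between calls to the robot, and variables do not carry over. Pictures are saved under pics/ and viewed, about 12 in all and at most 16, crops included, and the job is handed in when it is done.

```bash
ls; mkdir -p pics; cat > h.py <<'E'
import numpy as np, cv2
from scipy.spatial.transform import Rotation as R
from rig import status, get_image, manip
def st():
    s=status.read_state(); return s
def save(name,fn,s=1.5):
    st0=status.read_state(); d=get_image(name)
    im=cv2.cvtColor(d["img"],cv2.COLOR_RGB2BGR); cv2.imwrite('pics/%s_raw.png'%fn,im)
    d2={k:v for k,v in d.items() if k!='img'}; d2['st']=st0; np.save('pics/%s.npy'%fn,d2,allow_pickle=True)
    cv2.imwrite('pics/%s.png'%fn,cv2.resize(im,None,fx=s,fy=s,interpolation=cv2.INTER_CUBIC)); return d2
def load(fn): return np.load('pics/%s.npy'%fn,allow_pickle=True).item()
def wfc(d):
    if 'camera_from_world' in d: return np.linalg.inv(np.array(d['camera_from_world']))
    T=np.eye(4); q=d['st']['orientation']; T[:3,:3]=R.from_quat([q[1],q[2],q[3],q[0]]).as_matrix(); T[:3,3]=d['st']['ee_pos']
    return T@np.array(d['hand_eye'])
def ray(d,u,v):
    K=np.array([[d['fx'],0,d['cx']],[0,d['fy'],d['cy']],[0,0,1]])
    a,b=(u-d['cx'])/d['fx'],(v-d['cy'])/d['fy']; x,y=a,b
    for _ in range(30):
        f=1+d['k1']*(x*x+y*y); x,y=a/f,b/f
    W=wfc(d); return W[:3,3],W[:3,:3]@np.array([x,-y,-1])
def at(d,u,v,z):
    o,r=ray(d,u,v); return o+r*(z-o[2])/r[2]
def proj(d,p):
    c=np.linalg.inv(wfc(d))@np.append(p,1); x,y=c[0]/-c[2],-c[1]/-c[2]; f=1+d['k1']*(x*x+y*y)
    return np.array([d['fx']*x*f+d['cx'],d['fy']*y*f+d['cy']])
E
python3 - <<'E'
from h import *
s=st();print(s)
for n in('top','side'):
    d=save(n,n+'0');print(n,wfc(d).round(3).tolist(),d['fx'],d['cx'],d['cy'],d['k1'])
E
```

```text
pics
{'t': 0.0, 'q': array([-1.36271045e+00,  9.18588118e-02,  1.23188517e+00, -6.65100497e-06,
        1.81980352e+00, -5.66730003e-02]), 'joint_velocities': array([ 0.00080736, -0.00036942,  0.00057985, -0.00064776, -0.00017613,
        0.00091676]), 'joint_efforts': array([ 3.07214978e-04, -4.46453691e+01, -4.06446826e+01,  6.96909218e-02,
        2.92127870e-02, -1.31505171e-04]), 'ee_pos': array([ 0.15695542, -0.57879536,  0.22150732]), 'orientation': array([-9.74378834e-04,  9.91250265e-01,  1.31992262e-01, -7.71410014e-05]), 'wrist_force': array([ 0.71479769,  0.43266479, -0.28725583]), 'ft_torque': array([-0.04892215, -0.04153874, -0.02242446]), 'opening': 0.08781286410900398}
top [[-0.018, 0.999, -0.041, 0.547], [-1.0, -0.018, -0.004, 0.015], [-0.005, 0.041, 0.999, 1.164], [0.0, 0.0, 0.0, 1.0]] 440.48773993762836 245.91615316859097 192.53978074275295 -0.06476815100403505
side [[-0.691, 0.685, -0.229, 0.355], [-0.723, -0.652, 0.228, 0.242], [0.007, 0.323, 0.946, 1.172], [0.0, 0.0, 0.0, 1.0]] 392.9066658140137 250.15409820333224 187.6529925254248 0.0009478990461747267
```

View pics/top0.png

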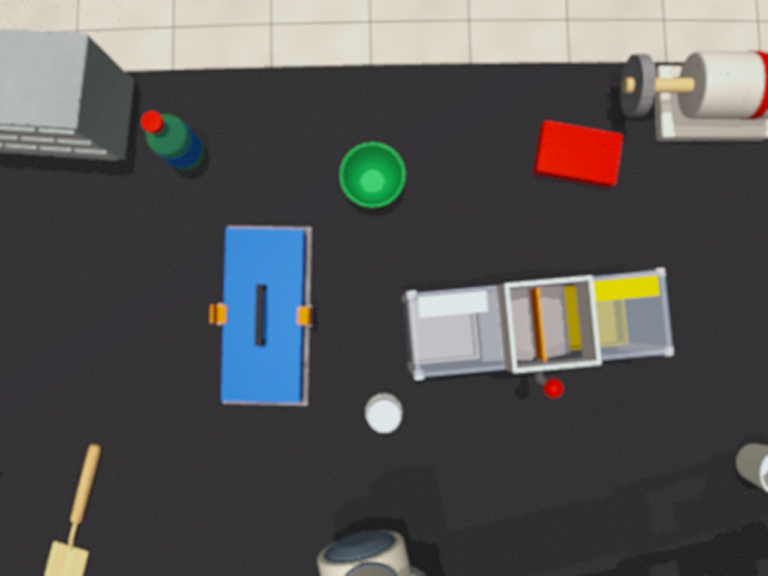

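View pics/side0.png

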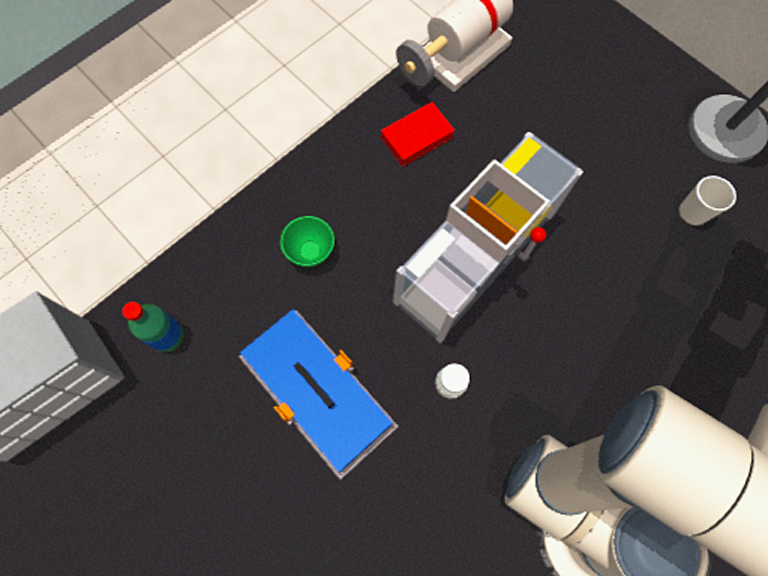

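```bash
python3 - <<'E'
from h import *
d=load('top0');s=load('side0')
A=lambda u,v,z:at(d,u/1.5,v/1.5,z)
def tri(a,b):
    o1,r1=ray(d,a[0]/1.5,a[1]/1.5);o2,r2=ray(s,b[0]/1.5,b[1]/1.5)
    k=np.linalg.lstsq(np.c_[r1,-r2],o2-o1,rcond=None)[0];p,q=o1+k[0]*r1,o2+k[1]*r2
    return ((p+q)/2).round(4),np.linalg.norm(p-q).round(4)
for n,c,z in[('lid',[(227,227),(304,228),(302,402),(222,402)],.064),('collar',[(502,284),(594,276),(602,364),(511,374)],.26),('handle',[(261,286),(261,344)],.1),('tabL',[(213,303),(213,324)],.09),('tabR',[(310,305),(310,326)],.09),('jar',[(384,409)],.075),('bowl',[(372,175)],.05),('cab',[(407,292),(661,270),(671,354),(417,377)],.2)]:
    P=np.array([A(*p,z) for p in c]);print(n,P[:,:2].round(4).tolist(),P.mean(0).round(4))
print('knob',tri((554,388),(539,235)))
print('handle',tri((261,315),(314,385)))
for n in('top','side'):
    im=cv2.imread(f'pics/{n}0_raw.png')
a=cv2.imread('pics/top0_raw.png')[190:230,130:220];b=cv2.imread('pics/side0_raw.png')[220:290,170:250]
c=cv2.imread('pics/top0_raw.png')[175:275,330:410]
f=lambda x,k:cv2.resize(x,k,interpolation=cv2.INTER_CUBIC)
cv2.imwrite('pics/c1.png',np.hstack([np.vstack([f(a,(450,200)),f(b,(450,394))]),f(c,(340,594))[:594]])[:594])
E
```

```text
lid [[0.7009, 0.2556], [0.6966, 0.1259], [0.4066, 0.1335], [0.4085, 0.267]] [0.5531 0.1955 0.064 ]
collar [[0.5877, -0.1645], [0.5965, -0.2925], [0.4752, -0.3], [0.4644, -0.1738]] [ 0.531  -0.2327  0.26  ]
handle [[0.5988, 0.1932], [0.5053, 0.1943]] [0.5521 0.1938 0.1   ]
tabL [[0.573, 0.274], [0.5387, 0.2743]] [0.5559 0.2741 0.09  ]
tabR [[0.5669, 0.1152], [0.5328, 0.1157]] [0.5498 0.1155 0.09  ]
jar [[0.3943, -0.0022]] [ 0.3943 -0.0022  0.075 ]
bowl [[0.787, 0.0102]] [0.787  0.0102 0.05  ]
cab [[0.5813, -0.0371], [0.6068, -0.4139], [0.4827, -0.4247], [0.4573, -0.0491]] [ 0.532  -0.2312  0.2   ]
knob (array([ 0.4448, -0.2303,  0.2685]), np.float64(0.0002))
handle (array([0.5527, 0.1992, 0.0707]), np.float64(0.0015))
```

View pics/c1.png

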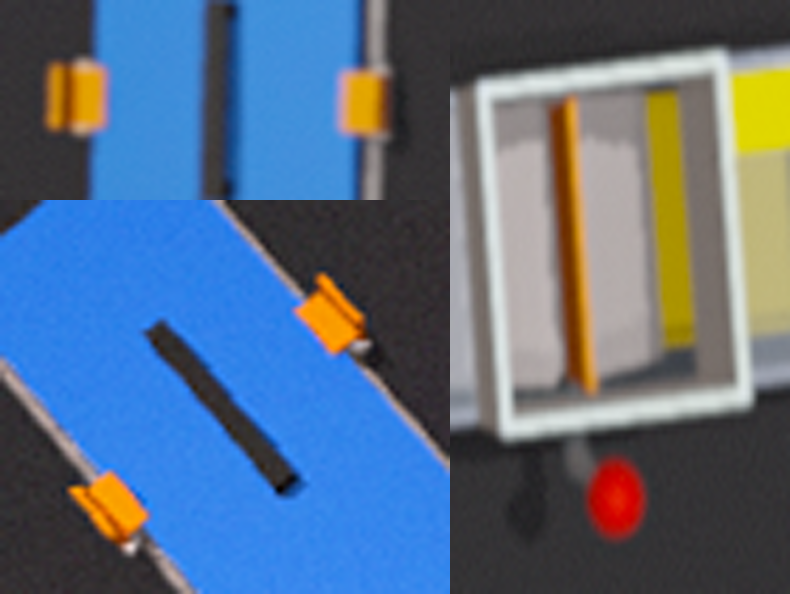

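```bash
cat >> h.py <<'E'
def yaw(s):
    q=s['orientation'];x=R.from_quat([q[1],q[2],q[3],q[0]]).as_matrix()[:,0];return np.arctan2(x[1],x[0])
CC=np.array([.553,.195]);CY=-.035
def case(x,y): return CC+R.from_euler('z',CY).as_matrix()[:2,:2]@np.array([x,y])
def to(p,z,w):
    "prints turn about tool z, and shift in mm along tool axes once turned, plus tilt left"
    s=status.read_state();q=s['orientation'];M=R.from_quat([q[1],q[2],q[3],q[0]])
    G=R.from_matrix(np.array([[np.cos(w),np.sin(w),0],[np.sin(w),-np.cos(w),0],[0,0,-1]]))
    dp=np.array([p[0],p[1],z])-s['ee_pos']
    print('t',round(s['t'],2),'pos',s['ee_pos'].round(4),'turn',(M.inv()*G).as_rotvec().round(3),'shift(goal axes)',(G.inv().apply(dp)*1e3).round(1),'shift(now axes)',(M.inv().apply(dp)*1e3).round(1),'F',s['wrist_force'].round(1),'op',round(s['opening'],4))
E
python3 -m crank '[[[0,0,0.15,0,0,-60,-1],[0,0,0.15,0,0,-60,-1],[0,0,0,18,-42,0,-1],[0,0,0,18,-42,0,-1],[0,0,0,18,-42,0,-1],[0,0,0,18,-42,0,-1],[0,0,0,18,-42,0,-1],[0,0,0,18,-42,0,-1],[0,0,0,18,-42,0,-1],[0,0,0,18,-42,0,-1]]]' 20
python3 -m crank '[[[0,0,0,18,-42,0,-1],[0,0,0,18,-42,0,-1],[0,0,0,18,-42,0,-1],[0,0,0,18,-42,0,-1],[0,0,0,18,-42,0,-1],[0,0,0,18,-42,0,-1],[0,0,0,18,-42,0,-1],[0,0,0,18,-42,0,-1],[0,0,0,18,-42,0,-1],[0,0,0,18,-42,0,-1]]]'
python3 -c "
from h import *
to(case(0,.044),.079,CY)"
```

```text
t: 1.35
ee_pos: [0.3192, -0.2425, 0.3393]
orientation: [-0.009, 1.0, -0.026, -0.002]
wrist_force: [1.1, 1.0, -0.0]
opening: 0.0006
t: 2.6
ee_pos: [0.5242, 0.1828, 0.3424]
orientation: [-0.009, 1.0, -0.026, -0.004]
wrist_force: [-0.1, -0.1, 0.4]
opening: 0.0003
t 2.6 pos [0.5242 0.1828 0.3424] turn [-0.018  0.009 -0.016] shift(goal axes) [ 28.3 -57.2 263.4] shift(now axes) [ 29.8 -53.  264.1] F [-0.1 -0.1  0.4] op 0.0003
```

```bash

python3 -m crank '[[[-0.018,0.009,-0.016,15,-28,0,-1],[0,0,0,14,-28,30,-1],[0,0,0,0,0,40,-1],[0,0,0,0,0,30,-1],[0,0,0,0,0,0,-1],[0,0,0,0,0,0,-1],[0,0,0,0,0,0,-1],[0,0,0,0,0,0,-1],[0,0,0,0,0,0,-1],[0,0,0,0,0,0,-1]]]'
python3 -c "
from h import *
to(case(0,.044),.079,CY)
d=save('wrist','w1',1.5)
for p in [(0,.075,.096),(0,-.075,.096),(0,0,.1)]: print((proj(d,[*case(*p[:2]),p[2]])*1.5).round())"
```

```text
t: 3.85
ee_pos: [0.5577, 0.2431, 0.2412]
orientation: [0.0, 1.0, -0.015, 0.001]
wrist_force: [0.2, -0.1, -0.0]
opening: 0.0006
t 3.85 pos [0.5577 0.2431 0.2412] turn [ 0.    -0.001  0.005] shift(goal axes) [ -3.1   4.2 162.2] shift(now axes) [ -3.3   4.2 162.1] F [ 0.2 -0.1 -0. ] op 0.0006
[350. 268.]
[557. 269.]
[455. 270.]
```

View pics/w1.png

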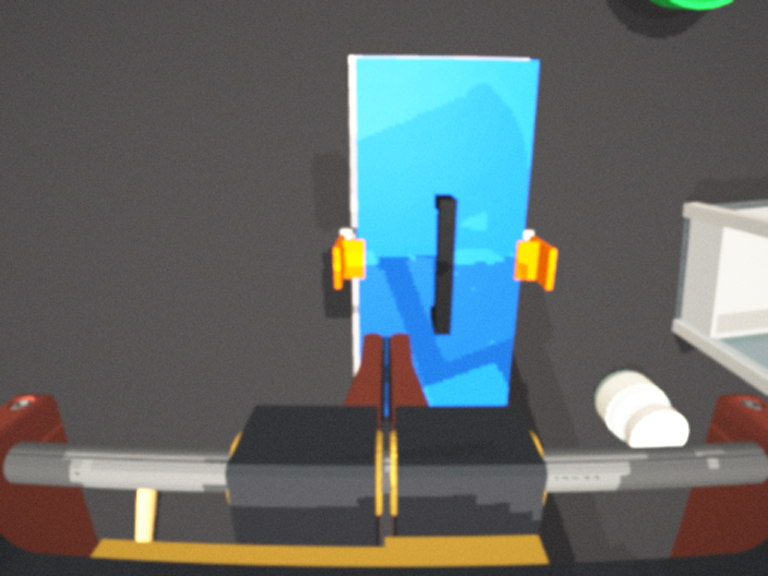

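```bash

python3 -c "
from h import *
d=load('w1');print(proj(d,d['st']['ee_pos'])*1.5, wfc(d).round(3),d['k1'])
t=load('top0')
for p in [(445,195),(445,333)]: print(at(d,p[0]/1.5,p[1]/1.5,.1).round(4))
for p in [(337,232),(337,288),(553,240),(553,290)]: print(at(d,p[0]/1.5,p[1]/1.5,.096).round(4))
print([at(d,p[0]/1.5,p[1]/1.5,.064).round(4) for p in [(356,57),(539,60),(509,405)]])
print([(proj(t,[.553,y,.1])*1.5).round(1) for y in(.195,.2)])
"
```

```text
[388.6627049  356.86794887] [[-0.031  0.954  0.299  0.64 ]
 [-1.    -0.029 -0.009  0.242]
 [ 0.001 -0.299  0.954  0.404]
 [ 0.     0.     0.     1.   ]] -0.06480723112436877
[0.6063 0.2025 0.1   ]
[0.5046 0.2016 0.1   ]
[0.5824 0.2777 0.096 ]
[0.5411 0.2803 0.096 ]
[0.5722 0.1244 0.096 ]
[0.5346 0.1214 0.096 ]
[array([0.7009, 0.2607, 0.064 ]), array([0.6961, 0.1311, 0.064 ]), array([0.4168, 0.1389, 0.064 ])]
[array([260.2, 314.4]), array([257.1, 314.4])]
```

```bash
sed -i 's/^CC=.*/CC=np.array([.555,.199]);CY=-.03/' h.py
python3 -c "
from h import *
to(case(0,.046),.081,CY)"
python3 -m crank '[[[0,0,0,-2,-2,20,-1],[0,0,0,0,0,35,-1],[0,0,0,0,0,35,-1],[0,0,0,0,0,35,-1],[0,0,0,0,0,20,-1],[0,0,0,0,0,12,-1],[0,0,0,0,0,0,-1],[0,0,0,0,0,0,-1],[0,0,0,0,0,0,-1],[0,0,0,0,0,0,-1]]]'
python3 -c "
from h import *
to(case(0,.046),.081,CY)"
```

```text
t 3.9 pos [0.5577 0.2431 0.2411] turn [ 0.    -0.001 -0.   ] shift(goal axes) [ -1.4  -1.9 160.1] shift(now axes) [ -1.6  -1.9 160.1] F [-0.3  0.3 -0.3] op 0.0006
t: 5.15
ee_pos: [0.5591, 0.2463, 0.0861]
orientation: [-0.002, 1.0, -0.015, 0.006]
wrist_force: [-0.6, -0.0, -0.0]
opening: 0.0006
t 5.15 pos [0.5591 0.2463 0.0861] turn [-0.004 -0.011 -0.   ] shift(goal axes) [-2.7  1.4  5.1] shift(now axes) [-2.7  1.4  5. ] F [-0.6 -0.  -0. ] op 0.0006
```

```bash

python3 -m crank '[[[0,-0.01,0,-2,-5,5,-1],[0,0,0,0,-8,0,-1],[0,0,0,0,-8,0,-1],[0,0,0,0,-8,0,-1],[0,0,0,0,-8,0,-1],[0,0,0,0,-2,0,-1],[0,0,0,0,0,0,-1],[0,0,0,0,0,-30,-1],[0,0,0,0,30,-30,-1],[0,0,0,0,40,0,-1]]]'
python3 -c "
from h import *
to(case(0,-.046),.081,CY)"
```

```text
t: 6.4
ee_pos: [0.5556, 0.2188, 0.1418]
orientation: [-0.002, 1.0, -0.013, -0.0]
wrist_force: [0.1, -0.4, 0.1]
opening: 0.0006
t 6.4 pos [0.5556 0.2188 0.1418] turn [-0.003  0.     0.004] shift(goal axes) [ 0.  65.8 60.8] shift(now axes) [-0.2 66.  60.6] F [ 0.1 -0.4  0.1] op 0.0006
```

```bash

python3 -m crank '[[[0,0,0,0,35,0,-1],[0,0,0,0,31,0,-1],[0,0,0,0,0,10,-1],[0,0,0,0,0,20,-1],[0,0,0,0,0,20,-1],[0,0,0,0,0,8,-1],[0,0,0,0,0,3,-1],[0,0,0,0,0,0,-1],[0,0,0,0,0,0,-1],[0,0,0,0,0,0,-1]]]'
python3 -c "
from h import *
to(case(0,-.046),.081,CY)"
python3 -m crank '[[[0,0,0,0,5,0,-1],[0,0,0,0,8,0,-1],[0,0,0,0,8,0,-1],[0,0,0,0,8,0,-1],[0,0,0,0,8,0,-1],[0,0,0,0,2,0,-1],[0,0,0,0,0,0,-1],[0,0,0,0,0,-40,1],[0,0,0,0,-30,-40,1],[0,0,0,0,-50,0,1]]]' 20
python3 -c "
from h import *
to(case(0,0),.081,CY)
save('wrist','w2')"
```

```text
t: 7.65
ee_pos: [0.5535, 0.1519, 0.0771]
orientation: [-0.002, 1.0, -0.013, 0.0]
wrist_force: [-0.8, -0.1, -0.1]
opening: 0.0006
t 7.65 pos [0.5535 0.1519 0.0771] turn [-0.004 -0.001  0.004] shift(goal axes) [ 0.  -1.1 -3.9] shift(now axes) [ 0.1 -1.1 -3.9] F [-0.8 -0.1 -0.1] op 0.0006
t: 8.9
ee_pos: [0.555, 0.1883, 0.16]
orientation: [-0.002, 1.0, -0.016, 0.001]
wrist_force: [1.4, 0.0, 0.0]
opening: 0.0272
t 8.9 pos [0.555  0.1883 0.16  ] turn [-0.004 -0.001 -0.003] shift(goal axes) [ -0.4 -10.7  79. ] shift(now axes) [ -0.5 -10.4  79. ] F [1.4 0.  0. ] op 0.0272
```

View pics/w2.png

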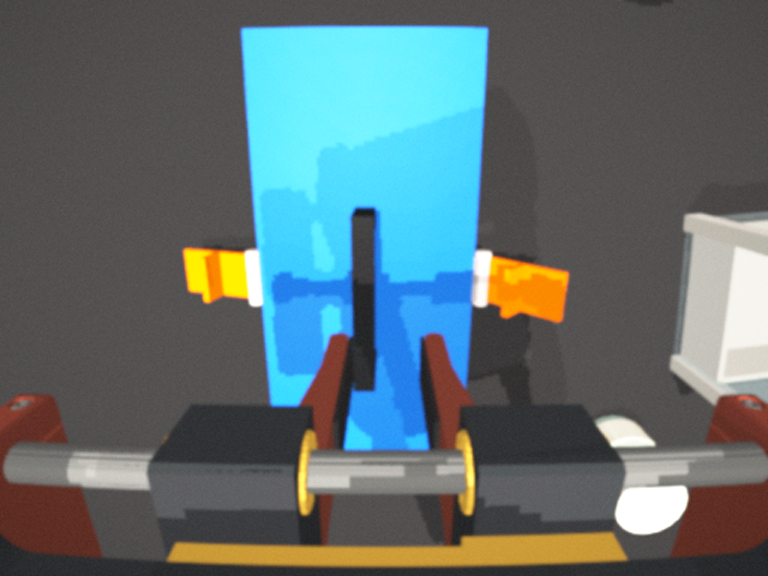

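```bash

python3 -c "
from h import *
d=load('w2');print([at(d,u/1.5,v/1.5,.1).round(4) for u,v in[(364,208),(363,389)]])"
python3 -m crank '[[[0,0,0,0,-9,0,1],[0,0,0,0,0,0,1],[0,0,0,0,0,0,1],[0,0,0,0,0,0,1],[0,0,0,0,0,25,1],[0,0,0,0,0,25,1],[0,0,0,0,0,20,1],[0,0,0,0,0,9,1],[0,0,0,0,0,4,1],[0,0,0,0,0,0,1]]]' 20
python3 -c "
from h import *
to(case(0,0),.076,CY)"
```

```text
[array([0.6074, 0.1989, 0.1   ]), array([0.5047, 0.2044, 0.1   ])]
t: 10.2
ee_pos: [0.5542, 0.2011, 0.0722]
orientation: [-0.003, 1.0, -0.015, -0.001]
wrist_force: [0.3, 0.1, -0.8]
opening: 0.0879
t 10.2 pos [0.5542 0.2011 0.0722] turn [-0.006  0.002 -0.001] shift(goal axes) [ 0.9  2.1 -3.8] shift(now axes) [ 0.9  2.  -3.8] F [ 0.3  0.1 -0.8] op 0.0879
```

```bash

python3 -m crank '[[[0,0,0,0,0,-3,-1],[0,0,0,0,0,0,-1],[0,0,0,0,0,0,-1],[0,0,0,0,0,0,-1],[0,0,0,0,0,0,-1],[0,0,0,0,0,-10,-1],[0,0,0,0,0,-25,-1],[0,0,0,0,0,-30,-1],[0,0,0,0,0,-30,-1],[0,0,0,0,0,-10,-1]]]' 45
python3 -c "
from h import *
to(case(0,.22),.080,CY)"
python3 -m crank '[[[0,0,0,0,-15,0,-1],[0,0,0,0,-25,0,-1],[0,0,0,0,-30,0,-1],[0,0,0,0,-30,0,-1],[0,0,0,0,-30,0,-1],[0,0,0,0,-30,0,-1],[0,0,0,0,-25,0,-1],[0,0,0,0,-20,0,-1],[0,0,0,0,-10,0,-1],[0,0,0,0,0,0,-1]]]'
python3 -c "
from h import *
to(case(0,.22),.070,CY)"

```

```text
t: 11.45
ee_pos: [0.5546, 0.2006, 0.1873]
orientation: [-0.004, 1.0, -0.015, 0.0]
wrist_force: [1.1, -0.5, -0.3]
opening: 0.0002
t 11.45 pos [0.5546 0.2006 0.1873] turn [-0.007 -0.001 -0.   ] shift(goal axes) [   0.4 -218.4  107.3] shift(now axes) [ 2.000e-01 -2.176e+02  1.089e+02] F [ 1.1 -0.5 -0.3] op 0.0002
t: 12.7
ee_pos: [0.5554, 0.4288, 0.1715]
orientation: [0.001, 1.0, -0.014, -0.009]
wrist_force: [0.9, -0.6, 0.0]
opening: 0.0004
t 12.7 pos [0.5554 0.4288 0.1715] turn [0.002 0.017 0.003] shift(goal axes) [  6.5   9.7 101.5] shift(now axes) [  8.2   9.6 101.4] F [ 0.9 -0.6  0. ] op 0.0004
```

```bash

python3 -m crank '[[[0,0,0,0,25,0,0],[0,0,0,0,35,0,0],[0,0,0,0,35,0,0],[0,0,0,0,35,0,0],[0,0,0,0,35,0,0],[0,0,0,0,30,0,0],[0,0,0,0,20,0,0],[0,0,0,0,10,0,0],[0,0,0,0,0,0,0],[0,0,0,0,0,0,0]]]' 45
python3 -c "
from h import *
to(case(0,0),.076,CY)
save('wrist','w3')"
```

```text
t: 13.95
ee_pos: [0.5475, 0.1931, 0.1696]
orientation: [0.002, 1.0, -0.016, -0.01]
wrist_force: [0.1, 1.1, 0.4]
opening: 0.0441
t 13.95 pos [0.5475 0.1931 0.1696] turn [ 0.004  0.019 -0.002] shift(goal axes) [ 7.4 -6.2 93.6] shift(now axes) [ 9.1 -6.6 93.4] F [0.1 1.1 0.4] op 0.0441
```

View pics/w3.png

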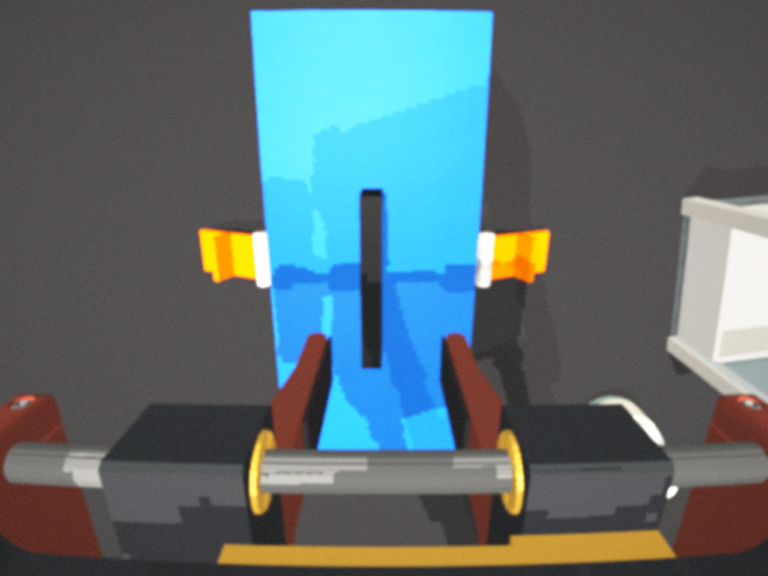

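Lid still in place, undisturbed, and both clips hang open: the fingers had closed too slowly. I'm repeating with the jaws half open and more closing time.

```bash

python3 -m crank '[[[0.004,0.019,0,8,-6,0,0],[0,0,0,0,0,25,0],[0,0,0,0,0,25,0],[0,0,0,0,0,25,0],[0,0,0,0,0,9,0],[0,0,0,0,0,4,0],[0,0,0,0,0,0,0],[0,0,0,0,0,0,-1],[0,0,0,0,0,0,-1],[0,0,0,0,0,0,-1]]]' 45
python3 -m crank '[[[0,0,0,0,0,0,-1],[0,0,0,0,0,0,-1],[0,0,0,0,0,0,-1],[0,0,0,0,0,0,-1],[0,0,0,0,0,-5,-1],[0,0,0,0,0,-15,-1],[0,0,0,0,0,-25,-1],[0,0,0,0,0,-30,-1],[0,0,0,0,0,-30,-1],[0,0,0,0,0,-10,-1]]]' 45
python3 -c "
from h import *
to(case(0,.22),.080,CY)"

```

```text
t: 15.25
ee_pos: [0.5599, 0.2051, 0.083]
orientation: [-0.002, 1.0, -0.013, 0.005]
wrist_force: [1.2, -0.2, -1.1]
opening: 0.0175
t: 16.5
ee_pos: [0.5576, 0.2054, 0.2028]
orientation: [-0.002, 1.0, -0.012, 0.004]
wrist_force: [0.8, 0.5, -3.3]
opening: 0.0116
t 16.5 pos [0.5576 0.2054 0.2028] turn [-0.004 -0.008  0.005] shift(goal axes) [  -2.4 -213.5  122.8] shift(now axes) [  -2.2 -213.   123.7] F [ 0.8  0.5 -3.3] op 0.0116
```

```bash

python3 -m crank '[[[0,0,0,0,-15,0,-1],[0,0,0,0,-25,0,-1],[0,0,0,0,-30,0,-1],[0,0,0,0,-30,0,-1],[0,0,0,0,-30,0,-1],[0,0,0,0,-30,0,-1],[0,0,0,0,-25,0,-1],[0,0,0,0,-15,0,-1],[0,0,0,0,-8,0,-1],[0,0,0,0,0,0,-1]]]'
python3 -c "
from h import *
to(case(0,.22),.077,CY)"

```

```text
t: 17.75
ee_pos: [0.5575, 0.4266, 0.1884]
orientation: [0.001, 1.0, -0.01, -0.004]
wrist_force: [1.3, 0.0, -3.2]
opening: 0.0116
t 17.75 pos [0.5575 0.4266 0.1884] turn [0.002 0.009 0.009] shift(goal axes) [  4.4   7.6 111.4] shift(now axes) [  5.3   7.4 111.3] F [ 1.3  0.  -3.2] op 0.0116
```

```bash

python3 -m crank '[[[0.002,0.009,0.009,2,6,10,-1],[0,0,0,0,0,20,-1],[0,0,0,0,0,25,-1],[0,0,0,0,0,20,-1],[0,0,0,0,0,12,-1],[0,0,0,0,0,8,-1],[0,0,0,0,0,5,-1],[0,0,0,0,0,3,-1],[0,0,0,0,0,0,-1],[0,0,0,0,0,0,-1]]]'
python3 -c "
from h import *
to(case(0,.22),.077,CY)"

```

```text
t: 19.0
ee_pos: [0.5608, 0.4181, 0.0821]
orientation: [-0.0, 1.0, -0.017, 0.001]
wrist_force: [0.1, -0.2, -2.8]
opening: 0.0115
t 19.0 pos [0.5608 0.4181 0.0821] turn [-0.001 -0.003 -0.003] shift(goal axes) [ 0.8 -0.8  5.1] shift(now axes) [ 0.7 -0.8  5.1] F [ 0.1 -0.2 -2.8] op 0.0115
```

```bash

python3 -m crank '[[[0,0,0,0,0,3,-1],[0,0,0,0,0,2,-1],[0,0,0,0,0,2,-1],[0,0,0,0,0,2,-1],[0,0,0,0,0,0,-1],[0,0,0,0,0,0,1],[0,0,0,0,0,0,1],[0,0,0,0,0,0,1],[0,0,0,0,0,0,1],[0,0,0,0,0,-10,1]]]'
python3 -m crank '[[[0,0,0,0,0,-30,1],[0,0,0,0,0,-40,1],[0,0,0,0,0,-40,1],[0,0,0,0,0,-40,1],[0,0,0,-30,30,0,1],[0,0,0,-30,30,0,1],[0,0,0,-30,30,0,1],[0,0,0,-30,30,0,1],[0,0,0,0,0,0,1],[0,0,0,0,0,0,1]]]'
python3 -c "
from h import *
to(case(0,0),.2,CY)
save('wrist','w4',1.0);save('top','t4',1.0);save('side','s4',1)
f=lambda n:cv2.imread('pics/%s_raw.png'%n)
a=cv2.resize(f('t4')[120:290,110:300],(570,510));b=cv2.resize(f('w4'),(512,384))
cv2.imwrite('pics/c4.png',cv2.resize(a,(670,600)))
"
```

```text
t: 20.25
ee_pos: [0.5614, 0.4185, 0.0851]
orientation: [-0.001, 1.0, -0.017, 0.003]
wrist_force: [-0.4, -0.4, 0.3]
opening: 0.0583
t: 21.5
ee_pos: [0.4353, 0.3004, 0.2469]
orientation: [-0.004, 1.0, -0.017, 0.007]
wrist_force: [-0.5, -0.1, 0.3]
opening: 0.0877
t 21.5 pos [0.4353 0.3004 0.2469] turn [-0.009 -0.015 -0.003] shift(goal axes) [122.7  97.8  46.9] shift(now axes) [122.3  97.8  47.9] F [-0.5 -0.1  0.3] op 0.0877
```

View pics/c4.png

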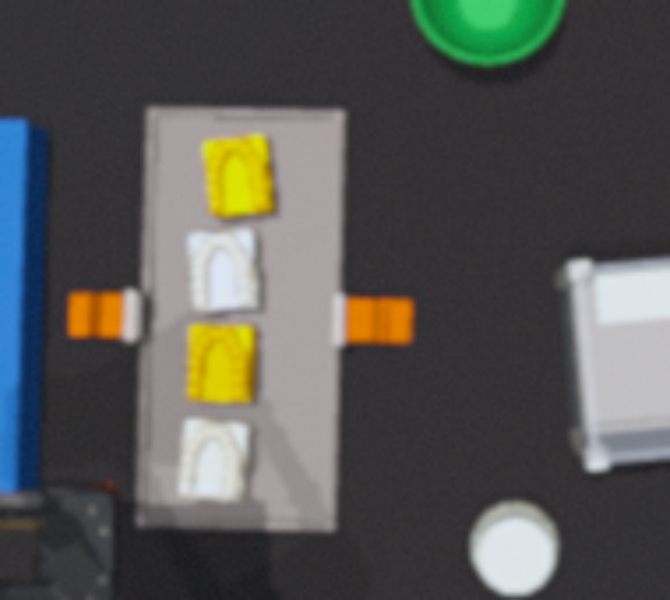

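```bash
cat >> h.py <<'E'
SC=np.array([.533,-.229]);SY=.068
def sort(x,y): return SC+R.from_euler('z',SY).as_matrix()[:2,:2]@np.array([x,y])
E
python3 -c "
from h import *
d=load('t4')
for n,u,v in [('A',238,176),('B',224,270),('C',221,363),('D',213,460)]: print(n,at(d,110+u/3.526,120+v/3.526,.045).round(4))
to(sort(-.085,.06),.36,SY)
"
python3 -m crank '[[[0,0,-0.05,0,20,-40,-1],[0,0,-0.05,0,30,-40,-1],[0,0,0,0,45,-25,-1],[0,0,0,0,45,0,-1],[0,0,0,0,45,0,-1],[0,0,0,0,45,0,-1],[0,0,0,0,45,0,-1],[0,0,0,0,45,0,-1],[0,0,0,0,40,0,-1],[0,0,0,0,0,0,-1]]]' 30
python3 -c "
from h import *
to(sort(-.085,.06),.36,SY)
"

```

```text
A [0.6544 0.1928 0.045 ]
B [0.5865 0.2038 0.045 ]
C [0.5194 0.2068 0.045 ]
D [0.4497 0.2135 0.045 ]
t 21.65 pos [0.4355 0.3007 0.2461] turn [-0.007 -0.014 -0.101] shift(goal axes) [ -23.8  475.1 -113.9] shift(now axes) [  25.7  474.1 -117.4] F [ 0.6  0.4 -1.2] op 0.0878
t: 22.9
ee_pos: [0.4655, -0.0672, 0.3482]
orientation: [-0.002, 0.999, 0.038, 0.003]
wrist_force: [-0.1, 0.4, 0.1]
opening: 0.0007
t 22.9 pos [ 0.4655 -0.0672  0.3482] turn [-0.004 -0.005  0.008] shift(goal axes) [-28.7 106.  -11.8] shift(now axes) [-29.4 105.8 -12.4] F [-0.1  0.4  0.1] op 0.0007
```

```bash

python3 -m crank '[[[0,0,0.008,-10,30,-10,-1],[0,0,0,-10,30,0,-1],[0,0,0,-9,30,0,-1],[0,0,0,0,16,0,-1],[0,0,0,0,0,0,-1],[0,0,0,0,0,0,-1],[0,0,0,0,0,0,-1],[0,0,0,0,0,0,-1],[0,0,0,0,0,0,-1],[0,0,0,0,0,0,-1]]]' 30
python3 -c "
from h import *
to(sort(-.085,.06),.36,SY)
d=save('wrist','w5')
print(proj(d,[*sort(-.085,0),.28])*1.5,[(proj(d,[*sort(a*.061,b*.061),.26])*1.5).round() for a in(-1,1) for b in (-1,1)])
"

```

```text
t: 24.15
ee_pos: [0.4485, -0.1715, 0.357]
orientation: [-0.004, 0.999, 0.039, 0.002]
wrist_force: [0.1, 1.0, 0.4]
opening: 0.0003
t 24.15 pos [ 0.4485 -0.1715  0.357 ] turn [-0.009 -0.004  0.009] shift(goal axes) [-4.6  3.1 -3. ] shift(now axes) [-4.7  3.  -3.1] F [0.1 1.  0.4] op 0.0003
[498.30012825 304.62365804] [array([593., 257.]), array([393., 255.]), array([621.,  39.]), array([396.,  32.])]
```

View pics/w5.png

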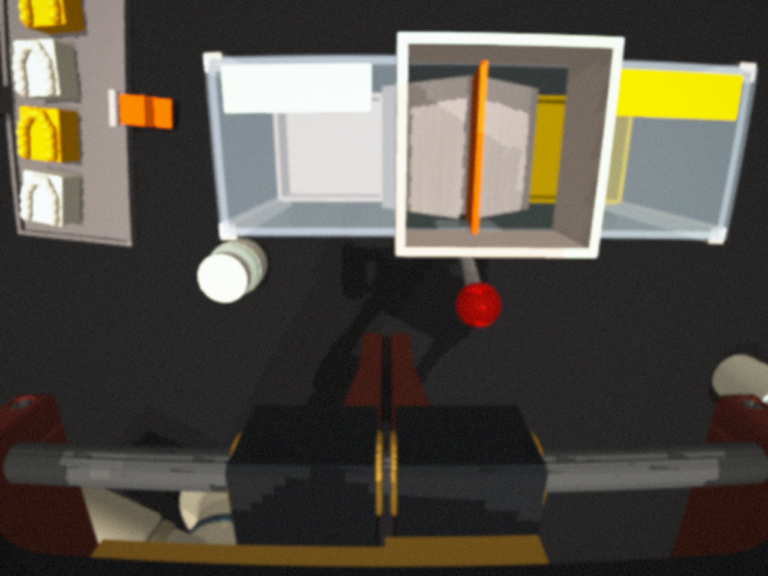

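```bash

python3 -m crank '[[[-0.009,-0.004,0.009,-4,-3,20,-1],[0,0,0,0,0,30,-1],[0,0,0,0,0,30,-1],[0,0,0,0,0,20,-1],[0,0,0,0,0,8,-1],[0,0,0,0,0,2,-1],[0,0,0,0,0,0,-1],[0,0,0,0,0,0,-1],[0,0,0,0,12,0,-1],[0,0,0,0,12,0,-1]]]' 30
python3 -c "
from h import *
to(sort(-.085,-.0565),.245,SY)
"

```

```text
t: 25.45
ee_pos: [0.447, -0.1943, 0.2482]
orientation: [0.002, 0.999, 0.034, 0.003]
wrist_force: [0.3, -0.3, 0.6]
opening: 0.0002
t 25.45 pos [ 0.447  -0.1943  0.2482] turn [ 0.004 -0.007  0.   ] shift(goal axes) [-1.6 97.   3.2] shift(now axes) [-1.6 97.   3.6] F [ 0.3 -0.3  0.6] op 0.0002
```

```bash

python3 -m crank '[[[0,-0.006,0,-1,12,2,-1],[0,0,0,0,12,0,-1],[0,0,0,0,12,0,-1],[0,0,0,0,12,0,-1],[0,0,0,0,12,0,-1],[0,0,0,0,12,0,-1],[0,0,0,0,10,0,-1],[0,0,0,0,6,0,-1],[0,0,0,0,3,0,-1],[0,0,0,0,0,0,-1]]]' 30
python3 -c "
from h import *
to(sort(-.085,-.0565),.245,SY)
"

```

```text
t: 26.7
ee_pos: [0.4521, -0.2923, 0.2449]
orientation: [0.001, 0.999, 0.033, -0.001]
wrist_force: [-0.1, 0.7, -0.6]
opening: 0.0003
t 26.7 pos [ 0.4521 -0.2923  0.2449] turn [ 0.001  0.002 -0.001] shift(goal axes) [ 0.  -1.1 -0.1] shift(now axes) [ 0.  -1.1 -0.1] F [-0.1  0.7 -0.6] op 0.0003
```

```bash

python3 -m crank '[[[0,0,0,0,2,0,-1],[0,0,0,0,2,0,-1],[0,0,0,0,2,0,-1],[0,0,0,0,2,0,-1],[0,0,0,0,0,0,-1],[0,0,0,0,0,0,-1],[0,0,0,0,0,0,-1],[0,0,0,0,0,0,-1],[0,0,0,0,0,0,-1],[0,0,0,0,0,0,-1]]]' 30
python3 -c "
from h import *
to(sort(-.085,-.0565),.245,SY)
d=save('wrist','w6');print([(proj(d,[*sort(-.085,-.13*np.sin(a)),.15+.13*np.cos(a)])*1.5).round(1).tolist() for a in(.5,.6,.69,.75)])
im=cv2.imread('pics/w6_raw.png');cv2.imwrite('pics/w6c.png',cv2.resize(im[0:260,180:512],None,fx=2.2,fy=2.2))
"

```

```text
t: 27.95
ee_pos: [0.4526, -0.2984, 0.2446]
orientation: [-0.001, 0.999, 0.035, -0.001]
wrist_force: [0.2, 3.3, -1.9]
opening: 0.0005
t 27.95 pos [ 0.4526 -0.2984  0.2446] turn [-0.003  0.003  0.001] shift(goal axes) [-0.  -7.2 -0.4] shift(now axes) [-0.  -7.2 -0.4] F [ 0.2  3.3 -1.9] op 0.0005
[[385.1, 381.8], [414.4, 372.6], [437.0, 363.9], [450.1, 357.8]]
```

View pics/w6c.png

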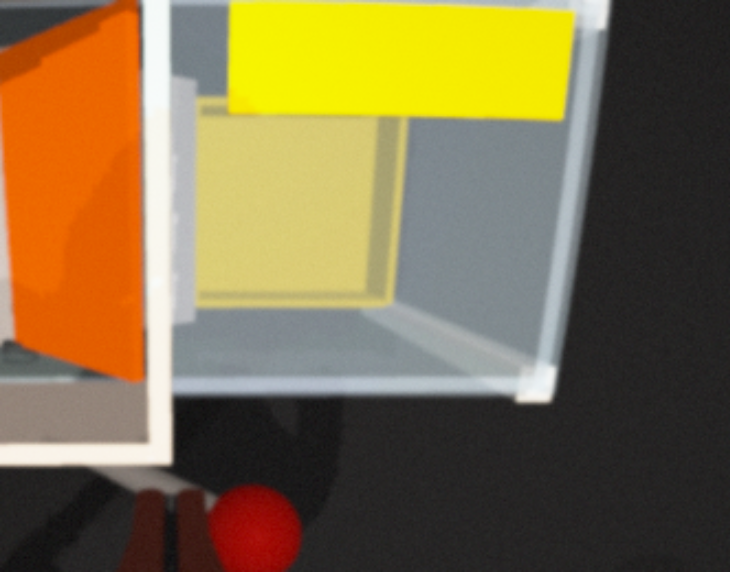

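```bash

python3 -m crank '[[[0,0,0,0,3,0,-1],[0,0,0,0,3,0,-1],[0,0,0,0,3,0,-1],[0,0,0,0,3,0,-1],[0,0,0,0,0,0,-1],[0,0,0,0,0,0,-1],[0,0,0,0,0,0,-1],[0,0,0,0,0,0,-1],[0,0,0,0,0,0,-1],[0,0,0,0,0,0,-1]]]' 30
python3 -c "
from h import *
to(sort(-.085,-.0565),.245,SY)"

```

```text
t: 29.25
ee_pos: [0.4525, -0.2982, 0.2449]
orientation: [-0.014, 0.999, 0.041, -0.004]
wrist_force: [-0.5, 3.3, -1.5]
opening: 0.0003
t 29.25 pos [ 0.4525 -0.2982  0.2449] turn [-0.029  0.007  0.014] shift(goal axes) [ 0.  -7.1 -0.1] shift(now axes) [ 0.1 -7.1  0.1] F [-0.5  3.3 -1.5] op 0.0003
```

```bash

python3 -m crank '[[[0.02,0,0.05,0,-15,0,0.55],[0,0,0.05,0,0,-45,0.55],[0,0,0,0,-20,-45,0.55],[0,0,0,0,-45,0,0.55],[0,0,0,0,-55,0,0.55],[0,0,0,0,-60,0,0.55],[0,0,0,0,-60,0,0.55],[0,0,0,0,-60,0,0.55],[0,0,0,0,-60,0,0.55],[0,0,0,0,-60,0,0.55]]]' 30
python3 -c "
from h import *
to((.452,.219),.17,CY)"

```

```text
t: 30.5
ee_pos: [0.4687, 0.1328, 0.3574]
orientation: [-0.017, 1.0, -0.022, 0.004]
wrist_force: [-0.4, -0.3, 0.4]
opening: 0.0679
t 30.5 pos [0.4687 0.1328 0.3574] turn [-0.035 -0.007 -0.013] shift(goal axes) [-19.3 -85.7 187.4] shift(now axes) [-21.6 -78.9 190.1] F [-0.4 -0.3  0.4] op 0.0679
```

```bash

python3 -m crank '[[[-0.035,-0.007,-0.013,-10,-40,20,0.55],[0,0,0,-10,-42,35,0.55],[0,0,0,0,0,45,0.55],[0,0,0,0,0,45,0.55],[0,0,0,0,0,35,0.55],[0,0,0,0,0,10,0.55],[0,0,0,0,0,0,0.55],[0,0,0,0,0,0,0.55],[0,0,0,0,0,0,0.55],[0,0,0,0,0,0,0.55]]]' 30
python3 -c "
from h import *
to((.452,.219),.17,CY)
save('wrist','w7')"

```

```text
t: 31.75
ee_pos: [0.4601, 0.2218, 0.1735]
orientation: [-0.001, 1.0, -0.014, 0.014]
wrist_force: [0.9, 0.9, -0.4]
opening: 0.0683
t 31.75 pos [0.4601 0.2218 0.1735] turn [-0.002 -0.028  0.002] shift(goal axes) [-8.   3.1  3.5] shift(now axes) [-8.1  3.1  3.3] F [ 0.9  0.9 -0.4] op 0.0683
```

View pics/w7.png

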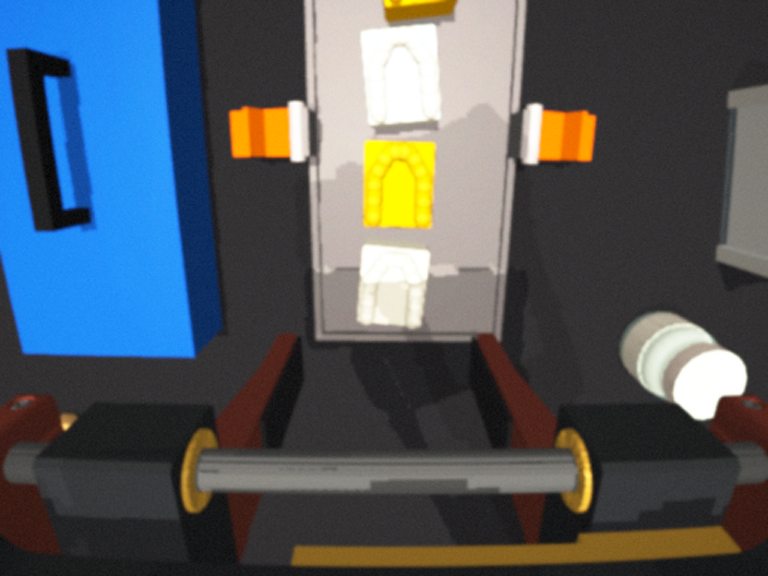

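```bash
cat >> h.py <<'E'
def cast(fn,c,z=.042):
    d=load(fn);P=np.array([at(d,u/1.5,v/1.5,z) for u,v in c])
    f=P[0]-P[3]+P[1]-P[2]; r=P[0]-P[1]+P[3]-P[2]
    print('ctr',P.mean(0).round(4),'len',(np.linalg.norm(f)/2).round(4),'wid',(np.linalg.norm(r)/2).round(4),'yaw',np.arctan2(f[1],f[0]).round(3),np.arctan2(-r[0],r[1]).round(3))
    return P.mean(0)
E
python3 -c "
from h import *
for c in ([(361,245),(431,248),(425,328),(357,325)],[(364,141),(436,141),(433,228),(363,227)],[(361,32),(437,26),(441,122),(370,129)]):
  p=cast('w7',c)
  to(p[:2],.014,-.045)
"

```

```text
ctr [0.4506 0.2181 0.042 ] len 0.0582 wid 0.0482 yaw -0.083 -0.073
t 31.8 pos [0.4601 0.2218 0.1735] turn [-0.002 -0.028  0.017] shift(goal axes) [ -9.3   4.2 159.5] shift(now axes) [-13.9   4.3 159.2] F [0.7 0.5 0.5] op 0.0678
ctr [0.5204 0.2128 0.042 ] len 0.0559 wid 0.0466 yaw -0.044 -0.034
t 31.8 pos [0.4601 0.2218 0.1735] turn [-0.002 -0.028  0.017] shift(goal axes) [ 60.7   6.3 159.5] shift(now axes) [ 56.    7.6 161.1] F [0.7 0.5 0.5] op 0.0678
ctr [0.5862 0.2094 0.042 ] len 0.0569 wid 0.0459 yaw 0.051 0.058
t 31.8 pos [0.4601 0.2218 0.1735] turn [-0.002 -0.028  0.017] shift(goal axes) [126.5   6.8 159.5] shift(now axes) [121.8   9.3 163. ] F [0.7 0.5 0.5] op 0.0678
```

```bash

python3 -m crank '[[[-0.002,-0.028,0.05,-10,4,20,0.55],[0,0,0,0,0,35,0.55],[0,0,0,0,0,35,0.55],[0,0,0,0,0,25,0.55],[0,0,0,0,0,0,0.55],[0,0,0,0,0,0,0.55],[0,0,0,0,0,0,0.55],[0,0,0,0,0,0,0.55],[0,0,0,0,0,0,0.55],[0,0,0,0,0,0,0.55]]]' 30
python3 -c "
from h import *
to((.4506,.2181),.014,-.078)"

```

```text
t: 33.05
ee_pos: [0.4544, 0.2197, 0.0634]
orientation: [-0.003, 0.999, -0.04, 0.006]
wrist_force: [0.6, -0.6, 0.8]
opening: 0.0679
t 33.05 pos [0.4544 0.2197 0.0634] turn [-0.006 -0.011 -0.001] shift(goal axes) [-3.6  1.9 49.4] shift(now axes) [-4.2  2.3 49.3] F [ 0.6 -0.6  0.8] op 0.0679
```

```bash

python3 -m crank '[[[-0.006,-0.011,0,-4,2,15,0.55],[0,0,0,0,0,18,0.55],[0,0,0,0,0,10,0.55],[0,0,0,0,0,4,0.55],[0,0,0,0,0,0,0.55],[0,0,0,0,0,0,-1],[0,0,0,0,0,0,-1],[0,0,0,0,0,0,-1],[0,0,0,0,0,0,-1],[0,0,0,0,0,0,-1]]]' 45
python3 -c "
from h import *
to((.4506,.2181),.014,-.078)"
python3 -m crank '[[[0,0,0,0,0,-10,-1],[0,0,0,0,0,-30,-1],[0,0,0,0,0,-40,-1],[0,0,0,0,0,-50,-1],[0,0,0,0,0,-50,-1],[0,0,0,0,0,-50,-1],[0,0,0,0,0,-50,-1],[0,0,0,0,0,-20,-1],[0,0,0,0,0,0,-1],[0,0,0,0,0,0,-1]]]' 45
python3 -c "
from h import *
to(sort(0,0),.33,SY)"

```

```text
t: 34.3
ee_pos: [0.4494, 0.2178, 0.0121]
orientation: [0.0, 0.999, -0.04, -0.001]
wrist_force: [-0.1, -0.1, -0.8]
opening: 0.0462
t 34.3 pos [0.4494 0.2178 0.0121] turn [ 0.001  0.002 -0.001] shift(goal axes) [ 1.1 -0.4 -1.9] shift(now axes) [ 1.1 -0.4 -1.9] F [-0.1 -0.1 -0.8] op 0.0462
t: 35.55
ee_pos: [0.4485, 0.2173, 0.3258]
orientation: [-0.0, 0.999, -0.04, -0.0]
wrist_force: [-0.3, 0.2, -1.3]
opening: 0.0461
t 35.55 pos [0.4485 0.2173 0.3258] turn [-0.     0.    -0.147] shift(goal axes) [ 54.  451.   -4.2] shift(now axes) [119.6 438.2  -4.2] F [-0.3  0.2 -1.3] op 0.0461
```

```bash

python3 -m crank '[[[0,0,-0.075,10,20,-20,-1],[0,0,-0.075,10,30,0,-1],[0,0,0,8,50,0,-1],[0,0,0,7,55,0,-1],[0,0,0,5,55,0,-1],[0,0,0,5,55,0,-1],[0,0,0,0,55,0,-1],[0,0,0,0,50,0,-1],[0,0,0,0,40,0,-1],[0,0,0,0,15,0,-1]]]' 45
python3 -c "
from h import *
to(sort(0,0),.262,SY)"

```

```text
t: 36.8
ee_pos: [0.5197, -0.2168, 0.3259]
orientation: [-0.003, 0.999, 0.04, -0.014]
wrist_force: [0.1, -0.2, -1.4]
opening: 0.0462
t 36.8 pos [ 0.5197 -0.2168  0.3259] turn [-0.006  0.029  0.013] shift(goal axes) [12.5 13.1 63.9] shift(now axes) [14.1 13.6 63.4] F [ 0.1 -0.2 -1.4] op 0.0462
```

```bash

python3 -m crank '[[[-0.006,0.029,0.013,12,12,0,-1],[0,0,0,0,0,15,-1],[0,0,0,0,0,25,-1],[0,0,0,0,0,15,-1],[0,0,0,0,0,6,-1],[0,0,0,0,0,0,-1],[0,0,0,0,0,0,-1],[0,0,0,0,0,0,-1],[0,0,0,0,0,0,-1],[0,0,0,0,0,0,-1]]]' 45
python3 -c "
from h import *
to(sort(0,0),.262,SY)"

```

```text
t: 38.05
ee_pos: [0.5365, -0.2249, 0.2637]
orientation: [-0.0, 0.999, 0.035, 0.004]
wrist_force: [-0.7, 0.4, -0.8]
opening: 0.0461
t 38.05 pos [ 0.5365 -0.2249  0.2637] turn [-0.    -0.009  0.002] shift(goal axes) [-3.8  3.8  1.7] shift(now axes) [-3.8  3.8  1.6] F [-0.7  0.4 -0.8] op 0.0461
```

```bash

python3 -m crank '[[[0,0,0,-3,3,0,0.45],[0,0,0,0,0,0,0.45],[0,0,0,0,0,0,0.45],[0,0,0,0,0,0,0.45],[0,0,0,0,0,-20,0.55],[0,0,0,0,0,-50,0.55],[0,0,0,0,-30,-20,0.55],[0,0,0.06,0,-50,0,0.55],[0,0,0.04,0,-55,0,0.55],[0,0,0,0,-55,0,0.55]]]' 45
python3 -c "
from h import *
to((.5862,.2094),.17,.03)
d=save('top','t8',1)"
python3 -m crank '[[[0,0,0,2,-55,0,0.55],[0,0,0,0,-55,0,0.55],[0,0,0,0,-55,10,0.55],[0,0,0,0,-40,30,0.55],[0,0,0,0,-20,40,0.55],[0,0,0,0,-8,30,0.55],[0,0,0,0,0,20,0.55],[0,0,0,0,0,0,0.55],[0,0,0,0,0,0,0.55],[0,0,0,0,0,0,0.55]]]' 45
python3 -c "
from h import *
to((.5862,.2094),.17,.05)"

```

```text
t: 39.3
ee_pos: [0.5286, -0.0373, 0.3563]
orientation: [-0.001, 1.0, -0.021, 0.004]
wrist_force: [0.7, 0.7, -0.6]
opening: 0.0678
t 39.3 pos [ 0.5286 -0.0373  0.3563] turn [-0.001 -0.009 -0.071] shift(goal axes) [  64.9 -244.9  186.3] shift(now axes) [  45.7 -248.6  187.1] F [ 0.7  0.7 -0.6] op 0.0678
t: 40.6
ee_pos: [0.5406, 0.2114, 0.2264]
orientation: [-0.003, 1.0, -0.015, 0.007]
wrist_force: [1.1, -0.1, -0.1]
opening: 0.0676
t 40.6 pos [0.5406 0.2114 0.2264] turn [-0.006 -0.014 -0.08 ] shift(goal axes) [45.4  4.2 56.4] shift(now axes) [44.9  1.  57.1] F [ 1.1 -0.1 -0.1] op 0.0676
```

```bash

python3 -m crank '[[[-0.006,-0.014,-0.04,25,2,20,0.55],[0,0,-0.04,20,2,25,0.55],[0,0,0,0,0,10,0.55],[0,0,0,0,0,0,0.55],[0,0,0,0,0,0,0.55],[0,0,0,0,0,0,0.55],[0,0,0,0,0,0,0.55],[0,0,0,0,0,0,0.55],[0,0,0,0,0,0,0.55],[0,0,0,0,0,0,0.55]]]' 45
python3 -c "
from h import *
to((.5862,.2094),.014,.05)
save('wrist','w8')
a=cv2.imread('pics/w8.png');b=cv2.imread('pics/t8_raw.png')[170:265,262:462]
a[396:576,:378]=cv2.resize(b,(378,180),interpolation=cv2.INTER_CUBIC);cv2.imwrite('pics/c8.png',a)"

```

```text
t: 41.85
ee_pos: [0.5883, 0.2077, 0.1817]
orientation: [-0.002, 1.0, 0.025, 0.007]
wrist_force: [-0.3, 0.4, 0.2]
opening: 0.0684
t 41.85 pos [0.5883 0.2077 0.1817] turn [-0.004 -0.014  0.001] shift(goal axes) [ -2.   -1.8 167.7] shift(now axes) [ -4.4  -1.2 167.6] F [-0.3  0.4  0.2] op 0.0684
```

View pics/c8.png

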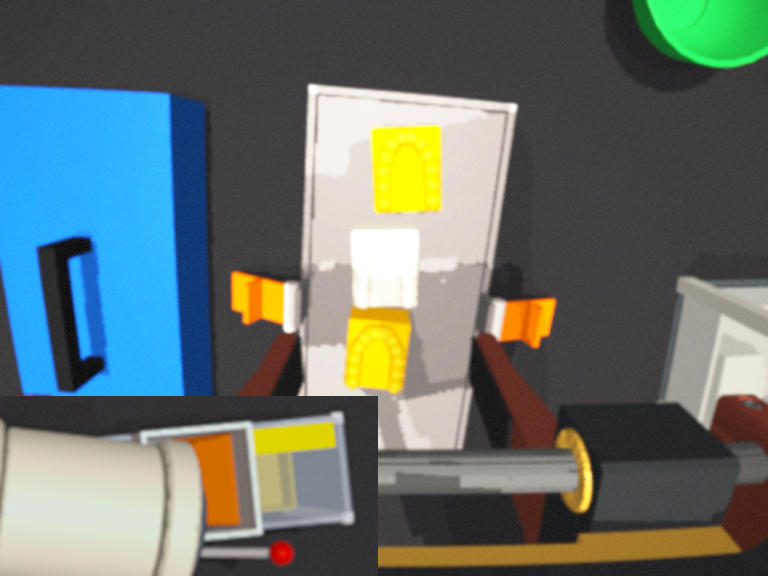

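```bash

python3 -c "
from h import *
p=cast('w8',[(351,231),(419,231),(417,306),(353,306)]);to(p[:2],.014,.05)
cast('w8',[(372,128),(440,126),(441,211),(374,213)])
cast('w8',[(349,310),(410,310),(404,392),(345,388)])
"

```

```text
ctr [0.5879 0.2098 0.042 ] len 0.0549 wid 0.0467 yaw 0.05 0.051
t 41.9 pos [0.5883 0.2077 0.1816] turn [-0.004 -0.014  0.001] shift(goal axes) [ -0.3  -2.2 167.6] shift(now axes) [ -2.7  -1.6 167.6] F [-0.6  0.7 -1.1] op 0.0679
ctr [0.6568 0.1987 0.042 ] len 0.0554 wid 0.045 yaw 0.08 0.081
ctr [0.5242 0.2127 0.042 ] len 0.066 wid 0.045 yaw -0.012 0.013
```

```bash

python3 -m crank '[[[-0.004,-0.014,0,0,-2,20,0.55],[0,0,0,0,0,40,0.55],[0,0,0,0,0,40,0.55],[0,0,0,0,0,25,0.55],[0,0,0,0,0,10,0.55],[0,0,0,0,0,0,0.55],[0,0,0,0,0,0,0.55],[0,0,0,0,0,0,0.55],[0,0,0,0,0,0,0.55],[0,0,0,0,0,0,0.55]]]' 45
python3 -c "
from h import *
to((.5879,.2098),.014,.05)"

```

```text
t: 43.15
ee_pos: [0.5884, 0.2103, 0.0396]
orientation: [0.0, 1.0, 0.025, -0.001]
wrist_force: [-0.8, -0.0, 0.1]
opening: 0.0681
t 43.15 pos [0.5884 0.2103 0.0396] turn [0.001 0.002 0.001] shift(goal axes) [-0.5  0.5 25.6] shift(now axes) [-0.4  0.5 25.6] F [-0.8 -0.   0.1] op 0.0681
```

```bash

python3 -m crank '[[[0,0,0,0,0,14,0.55],[0,0,0,0,0,8,0.55],[0,0,0,0,0,3,0.55],[0,0,0,0,0,0,-1],[0,0,0,0,0,0,-1],[0,0,0,0,0,0,-1],[0,0,0,0,0,0,-1],[0,0,0,0,0,0,-1],[0,0,0,0,0,-10,-1],[0,0,0,0,0,-30,-1]]]' 45
python3 -m crank '[[[0,0,0,0,0,-40,-1],[0,0,0,0,0,-50,-1],[0,0,0,0,0,-50,-1],[0,0,0,0,0,-50,-1],[0,0,0,0,0,-50,-1],[0,0,0,0,0,-30,-1],[0,0,0,0,0,-10,-1],[0,0,0,0,30,0,-1],[0,0,0,0,45,0,-1],[0,0,0,0,50,0,-1]]]' 45
python3 -c "
from h import *
to(sort(0,0),.33,SY)"

```

```text
t: 44.4
ee_pos: [0.586, 0.2096, 0.05]
orientation: [0.001, 1.0, 0.025, -0.005]
wrist_force: [0.3, 0.1, -1.5]
opening: 0.0457
t: 45.65
ee_pos: [0.5932, 0.0861, 0.3433]
orientation: [0.0, 1.0, 0.029, -0.003]
wrist_force: [0.7, -0.7, -2.0]
opening: 0.0457
t 45.65 pos [0.5932 0.0861 0.3433] turn [ 0.     0.006 -0.01 ] shift(goal axes) [-81.5 310.2  13.3] shift(now axes) [-78.3 311.1  13.8] F [ 0.7 -0.7 -2. ] op 0.0457
```

```bash

python3 -m crank '[[[0,0,-0.01,-10,55,0,-1],[0,0,0,-12,55,0,-1],[0,0,0,-12,55,0,-1],[0,0,0,-12,50,0,-1],[0,0,0,-12,45,0,-1],[0,0,0,-12,30,0,-1],[0,0,0,-6,10,0,-1],[0,0,0,0,0,0,-1],[0,0,0,0,0,0,-1],[0,0,0,0,0,0,-1]]]' 45
python3 -c "
from h import *
to(sort(0,0),.262,SY)"

```

```text
t: 46.9
ee_pos: [0.5334, -0.2278, 0.3323]
orientation: [-0.003, 0.999, 0.034, -0.011]
wrist_force: [-0.5, 0.8, -1.3]
opening: 0.0457
t 46.9 pos [ 0.5334 -0.2278  0.3323] turn [-0.007  0.022 -0.001] shift(goal axes) [-0.5  1.2 70.3] shift(now axes) [ 1.   1.7 70.3] F [-0.5  0.8 -1.3] op 0.0457
```

```bash

python3 -m crank '[[[-0.007,0.02,0,0,1,20,-1],[0,0,0,0,0,30,-1],[0,0,0,0,0,15,-1],[0,0,0,0,0,5,-1],[0,0,0,0,0,0,-1],[0,0,0,0,0,0,0.45],[0,0,0,0,0,0,0.45],[0,0,0,0,0,0,0.45],[0,0,0,0,0,0,0.45],[0,0,0,0,0,-20,0.45]]]' 45
python3 -m crank '[[[0,0,0,0,0,-40,0],[0,0,0,0,0,-30,-1],[0,0,0,-20,30,0,-1],[0,0,0,-30,40,0,-1],[0,0,0,-30,40,0,-1],[0,0,0,-5,20,0,-1],[0,0,0,0,5,0,-1],[0,0,0,0,0,0,-1],[0,0,0,0,0,0,-1],[0,0,0,0,0,0,-1]]]' 30
python3 -c "
from h import *
to(sort(-.085,-.135),.245,SY)
d=save('top','t9',1)
save('wrist','w9',1)"

```

```text
t: 48.15
ee_pos: [0.5354, -0.2253, 0.2855]
orientation: [0.002, 0.999, 0.037, 0.003]
wrist_force: [0.7, 0.3, 0.2]
opening: 0.0641
t: 49.4
ee_pos: [0.4614, -0.3667, 0.3604]
orientation: [0.002, 0.999, 0.04, 0.005]
wrist_force: [-0.5, -0.2, 0.4]
opening: 0.0006
t 49.4 pos [ 0.4614 -0.3667  0.3604] turn [ 0.005 -0.01   0.012] shift(goal axes) [ -4.2   2.5 115.4] shift(now axes) [ -5.5   1.8 115.4] F [-0.5 -0.2  0.4] op 0.0006
```

```bash

python3 -c "
from h import *
a=cv2.resize(cv2.imread('pics/w9_raw.png')[:200,:],None,fx=1.5,fy=1.5);cv2.imwrite('pics/w9c.png',a)"
python3 -m crank '[[[0,-0.01,0.012,-4,2,20,-1],[0,0,0,0,0,35,-1],[0,0,0,0,0,30,-1],[0,0,0,0,0,20,-1],[0,0,0,0,0,8,-1],[0,0,0,0,0,2,-1],[0,0,0,0,0,0,-1],[0,0,0,0,-8,0,-1],[0,0,0,0,-10,0,-1],[0,0,0,0,-10,0,-1]]]' 30
python3 -c "
from h import *
to(sort(-.085,.056),.245,SY)"

```

```text
t: 50.75
ee_pos: [0.4575, -0.3403, 0.2473]
orientation: [0.007, 0.999, 0.034, 0.003]
wrist_force: [-1.2, -14.8, 12.6]
opening: 0.0008
t 50.75 pos [ 0.4575 -0.3403  0.2473] turn [ 0.013 -0.006  0.001] shift(goal axes) [  -2.1 -161.9    2.3] shift(now axes) [  -2.  -161.9    0.2] F [ -1.2 -14.8  12.6] op 0.0008
```

View pics/w9c.png

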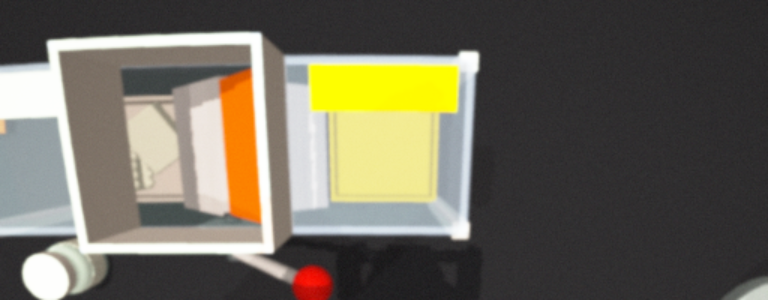

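```bash

python3 -m crank '[[[0,0,0,0,12,0,-1],[0,0,0,0,6,0,-1],[0,0,0,0,0,10,-1],[0,0,0,0,0,10,-1],[0,0,0,0,0,4,-1],[0,0,0,0,0,0,-1],[0,0,0,0,-6,0,-1],[0,0,0,0,-6,0,-1],[0,0,0,0,-6,0,-1],[0,0,0,0,-6,0,-1]]]' 30
python3 -c "
from h import *
to(sort(-.085,.045),.225,SY)"

```

```text
t: 52.0
ee_pos: [0.4574, -0.3368, 0.2253]
orientation: [0.012, 0.999, 0.033, 0.006]
wrist_force: [-1.6, -12.0, 10.8]
opening: 0.0006
t 52.0 pos [ 0.4574 -0.3368  0.2253] turn [ 0.024 -0.01  -0.002] shift(goal axes) [  -2.3 -147.4    0.3] shift(now axes) [  -2.5 -147.4   -3.3] F [ -1.6 -12.   10.8] op 0.0006
```

```bash

python3 -m crank '[[[0,0,0,0,-6,-10,-1],[0,0,0,0,-10,-8,-1],[0,0,0,0,-11,-7,-1],[0,0,0,0,-12,-6,-1],[0,0,0,0,-12,-4,-1],[0,0,0,0,-13,-3,-1],[0,0,0,0,-13,-2,-1],[0,0,0,0,-13,0,-1],[0,0,0,0,0,0,-1],[0,0,0,0,0,0,-1]]]' 30
python3 -c "
from h import *
to(sort(-.085,.056),.245,SY)"

```

```text
t: 53.25
ee_pos: [0.4505, -0.2382, 0.2659]
orientation: [0.012, 0.999, 0.034, 0.006]
wrist_force: [0.1, -0.5, 1.0]
opening: 0.0004
t 53.25 pos [ 0.4505 -0.2382  0.2659] turn [ 0.024 -0.011  0.   ] shift(goal axes) [ -2.  -59.5  20.9] shift(now axes) [ -2.2 -60.   19.5] F [ 0.1 -0.5  1. ] op 0.0004
```

```bash

python3 -m crank '[[[0.02,-0.01,0,-2,-12,3,-1],[0,0,0,0,-12,4,-1],[0,0,0,0,-12,5,-1],[0,0,0,0,-11,6,-1],[0,0,0,0,-10,7,-1],[0,0,0,0,-5,4,-1],[0,0,0,0,-3,2,-1],[0,0,0,0,-3,1,-1],[0,0,0,0,-3,0,-1],[0,0,0,0,0,0,-1]]]' 30
python3 -c "
from h import *
to(sort(-.085,.056),.245,SY)"
python3 -m crank '[[[0,0,0,0,-3,1,-1],[0,0,0,0,-3,1,-1],[0,0,0,0,-3,1,-1],[0,0,0,0,-3,1,-1],[0,0,0,0,-3,0,-1],[0,0,0,0,-3,0,-1],[0,0,0,0,0,0,-1],[0,0,0,0,0,0,-1],[0,0,0,0,0,0,-1],[0,0,0,0,0,0,-1]]]' 30
python3 -c "
from h import *
to(sort(-.085,.056),.245,SY)
d=save('wrist','w10')
print([(proj(d,[*sort(-.085,.13*np.sin(a)),.15+.13*np.cos(a)])*1.5).round(1).tolist() for a in(.5,.6,.69,.75)])
im=d and cv2.imread('pics/w10_raw.png');hsv=cv2.cvtColor(im,cv2.COLOR_BGR2HSV)
m=((hsv[...,1]>220)&(hsv[...,2]>130)&((hsv[...,0]<3)|(hsv[...,0]>176))).astype(np.uint8)
n,l,s,c=cv2.connectedComponentsWithStats(m);[print(s[i],c[i]*1.5) for i in range(1,n) if s[i,4]>60]
"

```

```text
t: 54.5
ee_pos: [0.4441, -0.1781, 0.2388]
orientation: [0.021, 0.999, 0.025, 0.007]
wrist_force: [-0.1, -1.5, 1.5]
opening: 0.0001
t 54.5 pos [ 0.4441 -0.1781  0.2388] turn [ 0.042 -0.012 -0.017] shift(goal axes) [ 0.3  0.8 -6.2] shift(now axes) [ 0.4  1.1 -6.1] F [-0.1 -1.5  1.5] op 0.0001
t: 55.75
ee_pos: [0.4439, -0.1781, 0.2392]
orientation: [0.044, 0.999, 0.015, 0.013]
wrist_force: [-0.2, -4.0, 1.5]
opening: 0.0005
t 55.75 pos [ 0.4439 -0.1781  0.2392] turn [ 0.09  -0.023 -0.039] shift(goal axes) [ 0.4  0.8 -5.8] shift(now axes) [ 0.6  1.3 -5.7] F [-0.2 -4.   1.5] op 0.0005
[[379.7, 387.7], [348.1, 380.9], [323.2, 373.7], [308.7, 368.6]]
[202 238  30  30 593] [323.75969646 380.33979764]
```

```bash

python3 -m crank '[[[0.045,-0.012,-0.02,0,15,0,0],[0.045,-0.01,-0.02,0,0,-45,0.55],[0,0,0.05,0,0,-45,0.55],[0,0,0.05,10,-30,-20,0.55],[0,0,0,10,-50,0,0.55],[0,0,0,15,-55,0,0.55],[0,0,0,15,-60,0,0.55],[0,0,0,15,-60,0,0.55],[0,0,0,10,-60,0,0.55],[0,0,0,0,-50,0,0.55]]]' 30
python3 -c "
from h import *
to((.522,.2127),.17,-.03)"

```

```text
t: 57.05
ee_pos: [0.5262, 0.1842, 0.3518]
orientation: [-0.011, 1.0, -0.014, -0.009]
wrist_force: [0.6, 0.4, 0.8]
opening: 0.068
t 57.05 pos [0.5262 0.1842 0.3518] turn [-0.021  0.018  0.002] shift(goal axes) [ -5.1 -28.3 181.8] shift(now axes) [ -1.7 -24.4 182.4] F [0.6 0.4 0.8] op 0.068
```

```bash

python3 -m crank '[[[-0.021,0.018,0.002,-3,-25,30,0.55],[0,0,0,0,0,45,0.55],[0,0,0,0,0,45,0.55],[0,0,0,0,0,40,0.55],[0,0,0,0,0,15,0.55],[0,0,0,0,0,0,0.55],[0,0,0,0,0,0,0.55],[0,0,0,0,0,0,0.55],[0,0,0,0,0,0,0.55],[0,0,0,0,0,0,0.55]]]' 45
python3 -c "
from h import *
to((.522,.2127),.014,-.03)
save('wrist','w11')"

```

```text
t: 58.3
ee_pos: [0.5197, 0.2212, 0.1749]
orientation: [-0.004, 1.0, -0.008, -0.002]
wrist_force: [0.3, 0.5, 0.5]
opening: 0.0679
t 58.3 pos [0.5197 0.2212 0.1749] turn [-0.008  0.005  0.014] shift(goal axes) [  2.6   8.4 160.9] shift(now axes) [  3.2   9.8 160.8] F [0.3 0.5 0.5] op 0.0679
```

View pics/w11.png

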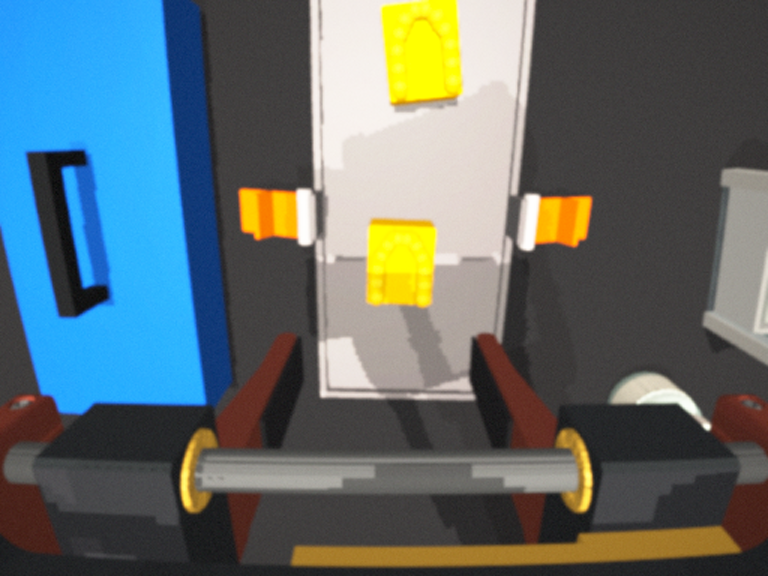

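```bash

python3 -c "
from h import *
p=cast('w11',[(368,220),(437,221),(433,306),(367,304)]);to(p[:2],.014,-.03)
cast('w11',[(381,4),(456,-5),(463,97),(390,104)])
"
python3 -m crank '[[[-0.008,0.005,0.014,2,8,20,0.55],[0,0,0,0,0,40,0.55],[0,0,0,0,0,35,0.55],[0,0,0,0,0,20,0.55],[0,0,0,0,0,8,0.55],[0,0,0,0,0,0,0.55],[0,0,0,0,0,0,0.55],[0,0,0,0,0,0,0.55],[0,0,0,0,0,0,0.55],[0,0,0,0,0,0,0.55]]]' 45
python3 -c "
from h import *
to((.522,.2127),.014,-.03)"

```

```text
ctr [0.5224 0.2127 0.042 ] len 0.0603 wid 0.0465 yaw -0.034 -0.038
t 58.35 pos [0.5197 0.2212 0.1749] turn [-0.008  0.005  0.014] shift(goal axes) [  3.    8.4 160.9] shift(now axes) [  3.6   9.8 160.8] F [0.2 0.7 0.2] op 0.0682
ctr [0.6566 0.1988 0.042 ] len 0.0576 wid 0.0452 yaw 0.087 0.088
t: 59.6
ee_pos: [0.5248, 0.2141, 0.0546]
orientation: [-0.002, 1.0, -0.015, 0.005]
wrist_force: [-0.2, -1.4, -0.2]
opening: 0.0681
t 59.6 pos [0.5248 0.2141 0.0546] turn [-0.004 -0.01  -0.001] shift(goal axes) [-2.8  1.5 40.6] shift(now axes) [-3.2  1.6 40.6] F [-0.2 -1.4 -0.2] op 0.0681
```

```bash

python3 -m crank '[[[-0.004,-0.01,0,-3,1,18,0.55],[0,0,0,0,0,15,0.55],[0,0,0,0,0,6,0.55],[0,0,0,0,0,0,-1],[0,0,0,0,0,0,-1],[0,0,0,0,0,0,-1],[0,0,0,0,0,0,-1],[0,0,0,0,0,0,-1],[0,0,0,0,0,-10,-1],[0,0,0,0,0,-30,-1]]]' 45
python3 -m crank '[[[0,0,0,0,0,-40,-1],[0,0,0,0,0,-50,-1],[0,0,0,0,0,-50,-1],[0,0,0,0,0,-50,-1],[0,0,0,0,0,-50,-1],[0,0,0,0,0,-30,-1],[0,0,-0.05,0,0,-10,-1],[0,0,-0.05,0,30,0,-1],[0,0,0,0,45,0,-1],[0,0,0,0,50,0,-1]]]' 45
python3 -c "
from h import *
to(sort(0,0),.33,SY)"

```

```text
t: 60.85
ee_pos: [0.5194, 0.2124, 0.0504]
orientation: [0.001, 1.0, -0.015, -0.004]
wrist_force: [-0.0, 0.0, -0.7]
opening: 0.0459
t: 62.1
ee_pos: [0.5272, 0.0881, 0.3521]
orientation: [-0.001, 0.999, 0.04, 0.004]
wrist_force: [0.5, -0.2, -1.6]
opening: 0.0459
t 62.1 pos [0.5272 0.0881 0.3521] turn [-0.002 -0.007  0.011] shift(goal axes) [-15.8 316.7  22.1] shift(now axes) [-19.6 316.6  21.4] F [ 0.5 -0.2 -1.6] op 0.0459
```

```bash

python3 -m crank '[[[0,0,0.01,-3,55,0,-1],[0,0,0,-3,55,0,-1],[0,0,0,-3,55,0,-1],[0,0,0,-3,50,0,-1],[0,0,0,-3,45,0,-1],[0,0,0,-2,35,0,-1],[0,0,0,0,14,0,-1],[0,0,0,0,0,0,-1],[0,0,0,0,0,0,-1],[0,0,0,0,0,0,-1]]]' 45
python3 -c "
from h import *
to(sort(0,0),.262,SY)"

```

```text
t: 63.35
ee_pos: [0.5297, -0.2308, 0.3586]
orientation: [-0.0, 0.999, 0.034, 0.008]
wrist_force: [1.1, 0.0, -1.8]
opening: 0.046
t 63.35 pos [ 0.5297 -0.2308  0.3586] turn [ 0.    -0.015  0.   ] shift(goal axes) [ 3.5 -1.6 96.6] shift(now axes) [ 2.  -1.6 96.7] F [ 1.1  0.  -1.8] op 0.046
```

```bash

python3 -m crank '[[[0,-0.015,0,3,-1,20,-1],[0,0,0,0,0,35,-1],[0,0,0,0,0,25,-1],[0,0,0,0,0,12,-1],[0,0,0,0,0,4,-1],[0,0,0,0,0,0,0.45],[0,0,0,0,0,0,0.45],[0,0,0,0,0,0,0.45],[0,0,0,0,0,0,0.45],[0,0,0,0,0,-20,0.45]]]' 45
python3 -m crank '[[[0,0,0,0,0,-40,0.55],[0,0,0,0,-30,-35,0.55],[0,0,0,8,-45,0,0.55],[0,0,0,15,-55,0,0.55],[0,0,0,15,-55,0,0.55],[0,0,0,15,-55,0,0.55],[0,0,0,15,-55,0,0.55],[0,0,0,15,-55,0,0.55],[0,0,0,5,-45,0,0.55],[0,0,0,0,-15,0,0.55]]]' 45
python3 -c "
from h import *
to((.6567,.1988),.19,.087)"

```

```text
t: 64.6
ee_pos: [0.5343, -0.2258, 0.2781]
orientation: [0.0, 0.999, 0.037, -0.0]
wrist_force: [-0.3, 0.3, 0.5]
opening: 0.0639
t: 65.85
ee_pos: [0.5953, 0.1997, 0.3599]
orientation: [0.001, 0.999, 0.034, 0.004]
wrist_force: [0.0, -0.5, 0.3]
opening: 0.0681
t 65.85 pos [0.5953 0.1997 0.3599] turn [ 0.003 -0.009 -0.02 ] shift(goal axes) [ 61.1   6.3 169.9] shift(now axes) [ 59.7   4.6 170.4] F [ 0.  -0.5  0.3] op 0.0681
```

```bash

python3 -m crank '[[[0.003,-0.009,-0.02,30,3,30,0.55],[0,0,0,30,3,45,0.55],[0,0,0,0,0,45,0.55],[0,0,0,0,0,40,0.55],[0,0,0,0,0,8,0.55],[0,0,0,0,0,0,0.55],[0,0,0,0,0,0,0.55],[0,0,0,0,0,0,0.55],[0,0,0,0,0,0,0.55],[0,0,0,0,0,0,0.55]]]' 45
python3 -c "
from h import *
to((.6567,.1988),.014,.087)
save('wrist','w12');d=save('top','t12',1)
a=cv2.imread('pics/w12.png');b=cv2.imread('pics/t12_raw.png')[170:265,262:462]
a[396:576,:378]=cv2.resize(b,(378,180),interpolation=cv2.INTER_CUBIC);cv2.imwrite('pics/c12.png',a)"

```

```text
t: 67.1
ee_pos: [0.6612, 0.1951, 0.2001]
orientation: [-0.001, 0.999, 0.043, 0.009]
wrist_force: [0.0, 0.4, -0.5]
opening: 0.0683
t 67.1 pos [0.6612 0.1951 0.2001] turn [-0.001 -0.017 -0.002] shift(goal axes) [ -4.2  -4.1 186.1] shift(now axes) [ -7.4  -3.9 186. ] F [ 0.   0.4 -0.5] op 0.0683
```

View pics/c12.png

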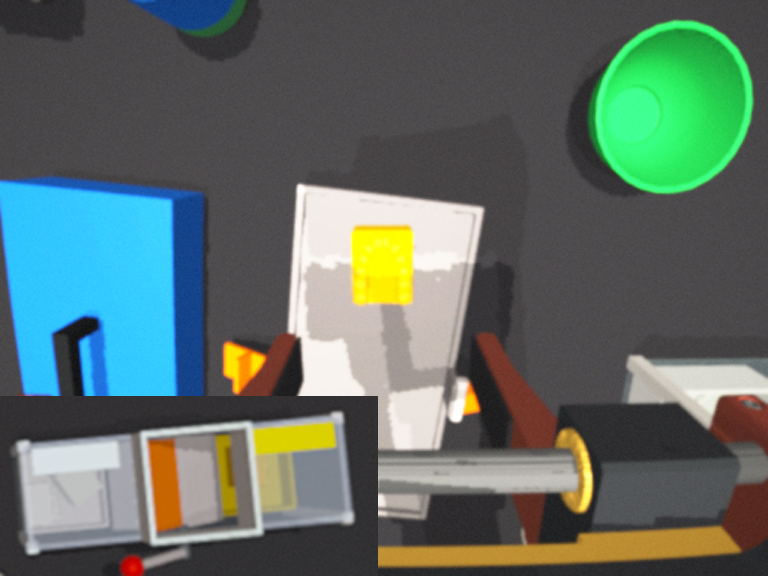

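```bash

python3 -c "
from h import *
p=cast('w12',[(352,227),(412,227),(411,303),(353,303)]);to(p[:2],.014,.087)
"
python3 -m crank '[[[-0.001,-0.017,0,-4,-3,25,0.55],[0,0,0,0,0,45,0.55],[0,0,0,0,0,45,0.55],[0,0,0,0,0,22,0.55],[0,0,0,0,0,8,0.55],[0,0,0,0,0,0,0.55],[0,0,0,0,0,0,0.55],[0,0,0,0,0,0,0.55],[0,0,0,0,0,0,0.55],[0,0,0,0,0,0,0.55]]]' 45
python3 -c "
from h import *
to((.6567,.1988),.014,.087)"

```

```text
ctr [0.6589 0.199  0.042 ] len 0.0587 wid 0.0442 yaw 0.083 0.085
t 67.2 pos [0.6611 0.1951 0.1998] turn [-0.001 -0.017 -0.002] shift(goal axes) [ -1.9  -4.1 185.8] shift(now axes) [ -5.   -4.  185.7] F [-0.3 -0.7  0.4] op 0.0682
t: 68.45
ee_pos: [0.6545, 0.1987, 0.0448]
orientation: [0.0, 0.999, 0.043, -0.003]
wrist_force: [0.1, 0.7, 0.3]
opening: 0.0679
t 68.45 pos [0.6545 0.1987 0.0448] turn [ 0.     0.006 -0.001] shift(goal axes) [ 2.2  0.1 30.8] shift(now axes) [ 2.3  0.  30.7] F [0.1 0.7 0.3] op 0.0679
```

```bash

python3 -m crank '[[[0,0.006,0,2,0,16,0.55],[0,0,0,0,0,10,0.55],[0,0,0,0,0,4,0.55],[0,0,0,0,0,0,-1],[0,0,0,0,0,0,-1],[0,0,0,0,0,0,-1],[0,0,0,0,0,0,-1],[0,0,0,0,0,0,-1],[0,0,0,0,0,-10,-1],[0,0,0,0,0,-30,-1]]]' 45
python3 -m crank '[[[0,0,0,0,0,-40,-1],[0,0,0,0,0,-50,-1],[0,0,0,0,0,-50,-1],[0,0,0,0,0,-50,-1],[0,0,0,0,0,-50,-1],[0,0,0,0,0,-30,-1],[0,0,0.02,-5,10,0,-1],[0,0,0,-15,30,0,-1],[0,0,0,-20,45,0,-1],[0,0,0,-20,50,0,-1]]]' 45
python3 -c "
from h import *
to(sort(0,0),.33,SY)"

```

```text
t: 69.7
ee_pos: [0.6541, 0.1982, 0.0492]
orientation: [0.001, 0.999, 0.043, -0.004]
wrist_force: [0.4, 0.8, -2.2]
opening: 0.0457
t: 70.95
ee_pos: [0.6017, 0.0581, 0.3289]
orientation: [0.001, 0.999, 0.034, -0.003]
wrist_force: [-0.3, -0.9, -1.1]
opening: 0.0458
t 70.95 pos [0.6017 0.0581 0.3289] turn [ 0.001  0.006 -0.   ] shift(goal axes) [-88.  281.8  -1.1] shift(now axes) [-87.9 281.8  -0.3] F [-0.3 -0.9 -1.1] op 0.0458
```

```bash

python3 -m crank '[[[0,0,0,-15,55,-10,-1],[0,0,0,-16,55,-5,-1],[0,0,0,-16,50,-5,-1],[0,0,0,-16,45,0,-1],[0,0,0,-13,40,0,-1],[0,0,0,-8,25,0,-1],[0,0,0,-2,7,0,-1],[0,0,0,0,0,0,-1],[0,0,0,0,0,0,-1],[0,0,0,0,0,0,-1]]]' 45
python3 -c "
from h import *
to(sort(0,0),.262,SY)"

```

```text
t: 72.2
ee_pos: [0.5227, -0.2357, 0.3343]
orientation: [-0.002, 1.0, 0.028, -0.013]
wrist_force: [0.1, 0.4, -1.7]
opening: 0.046
t 72.2 pos [ 0.5227 -0.2357  0.3343] turn [-0.006  0.025 -0.012] shift(goal axes) [10.7 -6.  72.3] shift(now axes) [12.4 -5.8 72.1] F [ 0.1  0.4 -1.7] op 0.046
```

```bash

python3 -m crank '[[[-0.006,0.025,-0.012,11,-6,0,-1],[0,0,0,0,0,25,-1],[0,0,0,0,0,25,-1],[0,0,0,0,0,15,-1],[0,0,0,0,0,5,-1],[0,0,0,0,0,0,-1],[0,0,0,0,0,0,0.45],[0,0,0,0,0,0,0.45],[0,0,0,0,0,0,0.45],[0,0,0,0,0,0,0.45]]]' 45
python3 -m crank '[[[0,0,0,0,0,-40,0.45],[0,0,0,0,0,-60,0.45],[0,0,0,-20,0,-30,0.45],[0,0,0,-40,0,0,0.45],[0,0,0,-40,0,0,0.45],[0,0,0,-30,0,0,0.45],[0,0,0,0,0,0,0.45],[0,0,0,0,0,0,0.45],[0,0,0,0,0,0,0.45],[0,0,0,0,0,0,0.45]]]' 45
python3 -c "
from h import *
to(sort(0,0),.262,SY)
save('wrist','w13');save('top','t13',1);save('side','s13')
a=cv2.imread('pics/w13.png')[:560];cv2.imwrite('pics/w13v.png',a)"

```

```text
t: 73.45
ee_pos: [0.5387, -0.2251, 0.2686]
orientation: [0.003, 0.999, 0.038, 0.008]
wrist_force: [-0.0, -0.8, -0.1]
opening: 0.0637
t: 74.7
ee_pos: [0.4053, -0.2346, 0.4]
orientation: [0.003, 0.999, 0.038, 0.007]
wrist_force: [-1.2, 0.7, 0.8]
opening: 0.0635
t 74.7 pos [ 0.4053 -0.2346  0.4   ] turn [ 0.006 -0.014  0.009] shift(goal axes) [127.8   3.1 138. ] shift(now axes) [125.8   3.4 139.8] F [-1.2  0.7  0.8] op 0.0635
```

View pics/w13v.png

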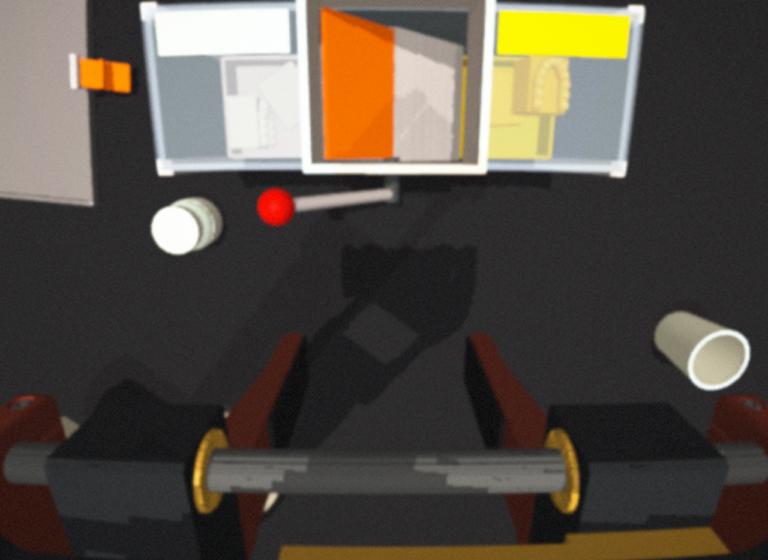

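View pics/s13.png

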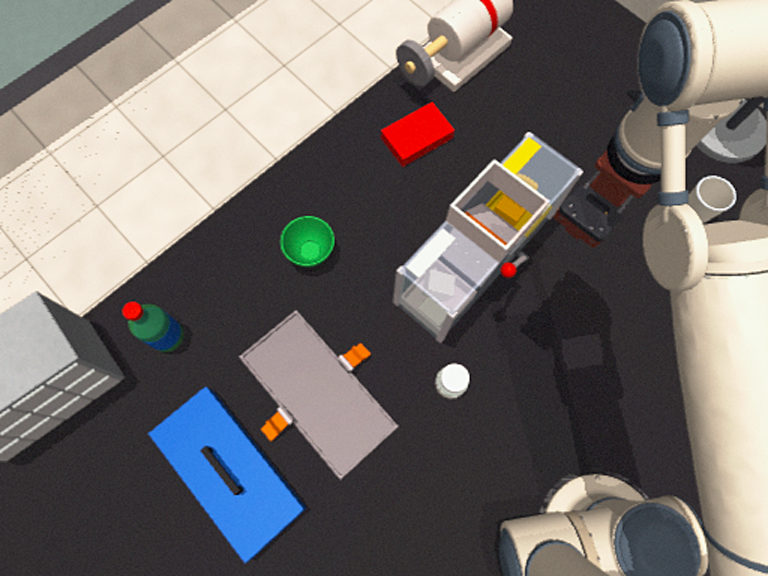

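```bash

python3 -c "
from h import *
d=load('w13')
def sf(u,v,z):
    p=at(d,u/1.5,v/1.5,z)[:2]; return (R.from_euler('z',-SY).as_matrix()[:2,:2]@(p-SC)).round(3)
print('rim',sf(555,157,.045),sf(465,157,.045))
for z in(.045,.06,.08,.1): print(z,sf(515,85,z),sf(570,85,z),sf(545,57,z),sf(545,112,z))
print('white rim',sf(222,57,.045),sf(228,157,.045), 'white casts',sf(226,97,.06),sf(280,85,.06))
c=load('t13');im=cv2.imread('pics/t13_raw.png')
H=cv2.cvtColor(im,cv2.COLOR_BGR2HSV)
p=proj(c,[*sort(0,-.13),.03]);print(p)
for y in range(-190,-59,10):
  print(y,[H[tuple(proj(c,[*sort(x/1e3,y/1e3),.05]).round().astype(int)[::-1])].tolist() for x in(-40,-20,0,20)])
"

```

```text
rim [-0.051 -0.191] [-0.053 -0.087]
0.045 [ 0.025 -0.139] [ 0.027 -0.2  ] [ 0.055 -0.17 ] [-0.002 -0.175]
0.06 [ 0.023 -0.134] [ 0.025 -0.194] [ 0.052 -0.165] [-0.003 -0.17 ]
0.08 [ 0.02  -0.129] [ 0.022 -0.186] [ 0.048 -0.158] [-0.005 -0.163]
0.1 [ 0.018 -0.123] [ 0.019 -0.178] [ 0.044 -0.151] [-0.007 -0.156]
white rim [0.052 0.181] [-0.054  0.182] white casts [0.009 0.174] [0.02  0.115]
[392.25318269 209.98210165]
-190 [[75, 4, 144], [109, 29, 147], [23, 85, 186], [22, 80, 187]]
-180 [[26, 71, 170], [27, 69, 167], [22, 101, 197], [24, 110, 201]]
-170 [[27, 59, 160], [26, 65, 162], [23, 84, 198], [23, 81, 198]]
-160 [[26, 91, 191], [26, 89, 191], [23, 86, 183], [23, 83, 185]]
-150 [[26, 90, 192], [26, 89, 189], [22, 79, 175], [24, 95, 183]]
-140 [[26, 77, 193], [25, 67, 197], [22, 74, 176], [22, 71, 176]]
-130 [[66, 7, 181], [77, 8, 213], [73, 11, 211], [71, 10, 205]]
-120 [[14, 28, 118], [12, 28, 118], [9, 28, 118], [11, 30, 120]]
-110 [[12, 28, 120], [9, 28, 118], [11, 30, 118], [12, 36, 122]]
-100 [[26, 255, 172], [26, 255, 168], [23, 255, 126], [23, 255, 124]]
-90 [[26, 255, 171], [26, 255, 171], [26, 255, 170], [26, 255, 169]]
-80 [[171, 13, 139], [174, 9, 139], [176, 14, 148], [8, 14, 141]]
-70 [[3, 14, 169], [0, 12, 168], [3, 13, 179], [3, 13, 180]]
-60 [[0, 12, 169], [4, 12, 168], [3, 13, 180], [4, 11, 180]]
```

```bash

python3 -c "
from h import *
def amap(fn,x0,x1,y0,y1,sx,sy):
  im=cv2.imread(f'pics/{fn}_raw.png');H=cv2.cvtColor(cv2.GaussianBlur(im,(3,3),0),cv2.COLOR_BGR2HSV);print(fn)
  for v in range(y0,y1,sy):
    print('%3d '%v+''.join('.' if H[v,u,1]<45 else 'O' if H[v,u,0]<16 else 'c' if H[v,u,0]<25 else 'b' if H[v,u,0]<28 else 'Y' if H[v,u,0]<35 else '?' for u in range(x0,x1,sx)))
amap('w13',290,425,25,118,1,3)
for f in('top0','t12','t13'): amap(f,370,448,180,240,1,3)
"

```

```text
w13
 25 ...........................OOO...........YYYYYYYYYYYYYYYYYYYYYYYYYYYYYYYYYYYYYYYYYYYYYYYYYYYYYYYYYYYYYYYYYYYYYYYYYYYYYYYYYYYYYYYYY.....
 28 ........................................YYYYYYYYYYYYYYYYYYYYYYYYYYYYYYYYYYYYYYYYYYYYYYYYYYYYYYYYYYYYYYYYYYYYYYYYYYYYYYYYYYYYYYYYYY.....
 31 .........................O..............YYYYYYYYYYYYYYYYYYYYYYYYYYYYYYYYYYYYYYYYYYYYYYYYYYYYYYYYYYYYYYYYYYYYYYYYYYYYYYYYYYYYYYYYY......
 34 ........................................YYYYYYYYYYYYYYYYYYYYYYYYYYYYYYYYYYYYYYYYYYYYYYYYYYYYYYYYYYYYYYYYYYYYYYYYYYYYYYYYYYYYYYYYY......
 37 .................ccccccOO..............YbbbbbbbbbbbbbbbYYbbbbbbbbbbbbbbbbbbbbbbbbbbbbbbbbYYYYYYYYYYYYYYYYYYYYYYYYYYYYYYYYYYYYYYYY......
 40 .................ccccccc...............bbbbbbbbbbbbbbccccccccccccccccccccccbbbbbbbbbccccc..............................................
 43 .................ccccccc.O.O...........bbbbbbbbbbbbbbcccccccccccccccccccbbbbccccccccbbbcc..............................................
 46 .................ccccccO..OO..........Ybbbbbbbbbbbbbccccccccccccccccccbbbbccccccccccccccc.......................
[... 7536 characters left out ...]
bbbbb...............................
216 .......ccbbbbcccc............ccccbbbbbbbbbbbbbbb..............................
219 ........cbbbbbbbcc...........bbbbbbbbbbbbbbbbbbb..............................
222 ........cbbbbbbbcc............bbbbbbbbbbbbbbbbbb..............................
225 ........ccbbbbbbccc...........bbbbbbbbbbbbbbbbbbb.............................
228 .........cbbbbbbbcc...........Ybbbbbbbbbbbbbbbbb..............................
231 .........ccbbbbbccc...........................................................
234 ...........bb.................................................................
237 ..............................................................................
```

```bash
python3 -c "
from rig import manip
print(manip.finish_job())"
```

```text
the job is handed in; nothing more can be done
None
```

I handed the job in at about t = 75 s of the 208 s allowed. Both clips were flipped fully open. The lid lies flat, handle up, on the bench beside the case. The two white casts were dropped with the lever fully over to -y, and the two yellow casts with it fully over to +y.

Last checks:
- **Case and lid:** the case is empty, both clips hang open, and the bowl and jar look unmoved.
- **White casts:** both are in the white bin.
- **Yellow casts:** both are in the yellow bin. The second one ended up tilted against the first, on the end-wall side. By measurement it lies within the bin's outline, but its top stands somewhat above the others. I had used all 16 picture views, so I checked this from pixel colours and calibration, not with another close look.
- **Robot:** the arm was clear of everything, with the gripper empty.

Two steps needed a second try, and neither disturbed anything:
- **Lid grasp:** I lifted before the slow fingers had closed, so the first attempt came away empty.
- **Second lever push:** a straight push jammed at about 20 N on the knob, and following its arc freed it.

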